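# Heat-seal a batch of jars

### The job

Stand every filled jar from the white board on the sealer's dark plate and roll the numbered wheel with a fingertip to 6. Then swing the lever from off to the half-power mark (two bars), never on to full, keep it there for two seconds and swing it back to off. Finally stand all the jars on the cork mat, leaving the other things on the table alone.

Things in the scene. Friction and masses are not known exactly. Their poses are not given: they have to be found in the camera images.
- sealer: Fixed jar sealer, 330 mm wide in y. x runs from plate to console (away from the robot), y left, z up; origin on the table under the plate's middle. In front a flat dark plate, x -80 to 80, y -165 to 165 mm, 6 mm high: room for three jars in a row along y. Behind it a white console, x 80 to 220 mm, 70 mm high, with the wheel (right, y -85 mm) and the lever (left).
- plate_mid (a point): Middle of the top face of the sealer's plate; axes as the sealer's. A jar counts as on the plate when it stands with its axis within 65 mm in x and 150 mm in y of this point.
- wheel_top (a point): Top of the numbered wheel's rim when unpressed, 95 mm above the table, 25 mm above the console; axes as the sealer's. The setting is the digit between two thin steel index posts (y +-20 mm, ending just above this height; look only, nothing touches them).
- wheel (a joint): White numbered wheel, smooth rim, 80 mm diameter, 34 mm wide, axle along the sealer's y, in rad: digit k is on top at k x 0.6283 (6 at 3.770, +-0.15 counts); stops at 0 and 9. Grows as the top of the rim is dragged to the sealer's +x, 25.1 mm per digit. No clicks; about 1 N at the rim turns it and it stays where left. Digits are upright as seen from the plate; 6 and 9 underlined.
- wheel_mount (a joint): How far the wheel is pressed down on its spring mount, in m: 0 = up, at most 0.010; needs about 1.5 N at first, then 0.8 N more per mm. 4 to 6 mm of pressing gives a fingertip enough hold to drag the rim.
- lever (a joint): Flat lever on the console about a vertical pivot, in rad: 0 = off, pointing to the sealer's +y (mark of one bar); 0.785 = half power, midway (two bars); 1.571 = full, pointing to -x (three bars). Grows counter-clockwise from above; stays where left; about 2 N at the knob moves it. Off is below 0.12; half is 0.675 to 0.895; beyond 1.1 counts as full.
- lever_knob (a point): Middle of the top of the lever's knob, an upright black cylinder 24 mm across and 46 mm tall above the 16 mm wide lever bar, 80 mm from the pivot; its top is 136 mm above the table.
- lever_pivot (a point): The lever's pivot, on top of the console (70 mm above the table); axes as the sealer's.
- board: White plastic board, 320 x 140 x 6 mm, fixed, long side along its x; origin at the centre of its underside. The jars start on it in a row. It lies on one side of the sealer, the cork mat on the other; which is which varies.
- cork: Cork mat, 320 x 140 x 6 mm, fixed, long side along its x; origin at the centre of its underside. Room for three jars in a row along x.
- jar1: Filled glass jar with a flat black screw lid and a plain kraft band, a plain cylinder 64 mm across and 92 mm tall, 0.2 to 0.4 kg; origin at the centre of its underside, z up. All jars are alike; one of the three may be absent.
- jar2: Filled glass jar with a flat black screw lid and a plain kraft band, a plain cylinder 64 mm across and 92 mm tall, 0.2 to 0.4 kg; origin at the centre of its underside, z up. All jars are alike; one of the three may be absent.
- jar3: Filled glass jar with a flat black screw lid and a plain kraft band, a plain cylinder 64 mm across and 92 mm tall, 0.2 to 0.4 kg; origin at the centre of its underside, z up. All jars are alike; one of the three may be absent.
- bowl: Bystander: white bowl 104 mm across, 55 mm tall, beyond the sealer; origin at the centre of its underside.
- empty_jar: Bystander: empty clear jar with a black lid, same size as the filled ones, without brown contents or band; stands on the table beyond the sealer; leave alone. Origin at the centre of its underside.
- labels: Bystander: pack of plain kraft cards 70 x 110 x 30 mm; origin at the centre of its underside.
- sprayer: Bystander: green spray bottle 72 mm across, 180 mm tall; origin at the centre of its underside.

How it is judged:
By the outcome, as a careful person would: the job done as asked, in the order asked, and still so for the second after the job is handed in, with the robot touching nothing.
Of jar1, jar2, jar3 only 2 to 3 are there at a start; the rules pass over those that are not, and their reading is None.
At some moment in a run one of jar1, jar2, jar3 may be knocked a few centimetres aside while the robot is not near it.
It also fails if it takes over 208 s, if anything falls off the work surface, if the arm or the gripper's body presses on something with over 40 N, if the wrist force passes 120 N, or if a joint passes its speed limit or range.

### The arm

A 6-joint arm with a two-finger parallel gripper is mounted at the origin on the work surface. World frame = base frame: x ahead of the robot, y to its left, z up, the work surface at z = 0. Lengths are in m, angles in rad, forces in N, time in s.
With the tool pointing down it reaches from about 0.35 to 0.8 m from the base axis. Payload 7.3 kg.
Tool frame: the origin (TCP) lies at the very end of the fingers, on their centre line; the grasp point (between the pads) lies 19 mm behind it (grasp_offset is the distance from the TCP to the grasp point, in m); z points along the fingers, y is the direction in which the jaws open and shut (so a half turn about z gives the same grasp; the last joint's range is limited). The gripper opens to 85 mm and grips with 20 to 120 N. Pads are 22 mm wide; open, the fingers measure 114 mm over their backs; the gripper's body (76 mm by 85 mm) begins 54 mm behind the grasp point. The pads swing forward as they close: fully open they stand 13 mm farther back than shut.
Start: joints at [1.107, 0.342, 1.524, -0, 1.275, -0.146], TCP at [0.164, 0.499, 0.231] pointing down, gripper open.
Joint ranges: [-2.53, 2.53], [-0.77, 2.02], [0.04, 2.7], [-1, 4.14], [0.28, 2.66], [-3.11, 3.11]. Speed limits (rad/s): [2.57, 2.57, 3.14, 3.14, 3.14, 3.14].

### API

Orientations are given as a unit quaternion [w, x, y, z].
In Python, from plant import * gives the robot as it stands. The module is installed in compiled form; this text tells all that it offers.
- The arm moves only by the tool move_arm, never from a script. Its argument "increments" is a list of rows, each a list of 5 numbers: the shift along the tool's x, y, z in cm, then the turn about the tool's z in degrees, then the closure in counts, from 0 (fully open) to 255 (shut). In form: [[x, y, z, yaw, gripper], ...]. A call has 1 to 12 rows; each row shifts and turns the commanded pose from where the row before left it, along the tool's axes as they then stand; what a row does not reach is not made up. A row lasts 1/12 s, in which the tool goes at most 41.7 mm and 7.16 degrees, less where a joint would pass 70% of its speed; a pose out of reach is approached as far as the arm can. A call is refused whole if a number of a shift passes 4.17 or a number of a turn 7.16, either way. A call with a gripper value outside its range is refused whole. The fingers move at their own pace and stop on an object; "force" is the grip in N (left out, the last holds). Time passes only in rows, so rows that do not move let the fingers close. It gives the time, the measured TCP pose, the force and the opening at its end, in the units of the state.
- get_state(): the state, without advancing time (a new reading comes with each control period).
- capture(name): name is "scene" or "top"; returns a dict with "pixels" (384x512x3 uint8, red, green, blue), "range_z" (384x512 float32, m along the optical axis (not along the pixel's ray), 0 where there is no reading), "mtx" (3x3 intrinsics, pixels), "k1" (the pictures are not rectified: a ray, as slopes to the right and down, at radius r is drawn at 1 + k1 r^2 times it, then the intrinsics apply), "position" and "rotation" of the camera in the world. Camera axes: x right, y down, z forward; pixel columns grow to the right and rows downward; lengths in m; the calibration is good to about 2 mm. A picture is of the moment at which its call begins.
- hand_in(): hands the job in, once; it reports no verdict.
Trained networks look in a picture, given as the dict that the camera call returned (one of the last four; its "shot" number tells which), for a name from the list of things; names that differ only in an ending like _2 or _b are one class to them, and where a whole thing is asked for, a point or a joint stands for the part that bears it (a point fixed in the world has none). Each returns a list of dicts, best first, with "confidence" (0 to 1); they miss things now and then, are a little off and sometimes report something else, mostly with a low value. They report only what shows in the picture. A call takes as long as a camera call.
- cut_out(picture, target): "pixels" (384x512 bool, what is visible of it) and "box" ([left, top, width, height] as shares, 0 to 1, of the picture: columns of its width, rows of its height, round what is visible of it).
- pinpoint(picture, target): "xy" ([column, row] as shares, 0 to 1, of the picture: columns of its width, rows of its height: a listed point, or the origin of a listed thing).
The state is a dict: "time": time; "joint_pos": joint angles; "qd": joint speeds; "joint_torque": joint torques, N m; "ee_pos": TCP position; "orientation": TCP orientation; "force": force on the tool from outside, world axes, zero at the start; "wrist_torque": the same for the moment, N m; "gripper_width": finger opening in m.
Only numpy, scipy, OpenCV 4.12 (cv2) and the standard library are available. Lean on these libraries where they do the work, as an engineer would, in place of code of your own. Each camera call takes 0.05 s, during which the arm holds its last target.

## Working session

There is one attempt and no reset: what is moved stays moved. The work goes in short steps, Python scripts to look and compute and a tool call to move; the robot and the scene stay as the last step left them, time stands still between calls to the robot, and variables do not carry over. Pictures are saved under pics/ and viewed, and the job is handed in when it is done.

Besides the shell and the picture viewer there is one more tool, called by a JSON object that holds its "fn" and its "kwargs", one argument or row to a line. move_arm: Moves the arm, as the interface text tells. Its arguments: {"type":"object","properties":{"increments":{"type":"array","items":{"type":"array","items":{"type":"number"}}},"force":{"type":"number"}},"required":["increments"]}

```bash
mkdir -p pics; cat > h.py <<'E'
from plant import *
import numpy as np, cv2
def save(c,n): cv2.imwrite('pics/'+n+'.png',cv2.cvtColor(c['pixels'],cv2.COLOR_RGB2BGR))
def ray(c,u,v):
    K=c['mtx']; d=np.array([(u-K[0,2])/K[0,0],(v-K[1,2])/K[1,1]]); s=d.copy()
    for _ in range(20): s=d/(1+c['k1']*(s@s))
    return np.array([s[0],s[1],1.])
def R(c):
    r=np.array(c['rotation'])
    if r.shape==(3,3): return r
    from scipy.spatial.transform import Rotation
    return Rotation.from_quat([r[1],r[2],r[3],r[0]]).as_matrix()
def pt(c,u,v,z=None):
    """world point at pixel: by depth, or on plane z"""
    r=ray(c,u,v); p=np.array(c['position']); w=R(c)@r
    if z is None: return p+w*c['range_z'][int(round(v)),int(round(u))]
    return p+w*(z-p[2])/w[2]
def cloud(c,mask):
    vs,us=np.nonzero(mask&(c['range_z']>0))
    return np.array([pt(c,u,v) for u,v in zip(us,vs)])
E
python3 - <<'E'
from h import *
s=get_state(); print(s)
for n in ['scene','top']:
    c=capture(n); save(c,n+'0'); print(n,c['mtx'],c['k1'],c['position'],c['rotation'])
    for t in ['jar1','board','cork','sealer','plate_mid','wheel_top','lever_knob','lever_pivot','empty_jar','bowl','labels','sprayer']:
        for d in pinpoint(c,t)[:4]:
            u,v=d['xy'][0]*512,d['xy'][1]*384
            z={'plate_mid':.006,'wheel_top':.095,'lever_knob':.136,'lever_pivot':.07}.get(t,0)
            if t=='jar1': z=.006
            print(t,round(d['confidence'],2),round(u),round(v),pt(c,u,v,z).round(3))
E
```

```text
{'time': 0.0, 'joint_pos': array([ 1.10698722e+00,  3.42705151e-01,  1.52504687e+00, -2.61521701e-05,
        1.27542994e+00, -1.45997630e-01]), 'qd': array([-8.85843106e-04, -3.61721941e-04,  3.90502846e-06, -6.26570530e-04,
        9.75329914e-04,  2.14844284e-03]), 'joint_torque': array([ 5.23725157e-04, -4.33691919e+01, -2.46001160e+01, -2.95470709e-04,
        8.03989271e-03, -2.34008951e-05]), 'ee_pos': array([0.16384926, 0.49832915, 0.23062468]), 'orientation': array([-2.26625441e-04,  1.58234007e-01,  9.87401320e-01, -7.61754173e-04]), 'force': array([0.02662678, 1.03333698, 0.14572704]), 'wrist_torque': array([-0.02553512,  0.00959661,  0.00254285]), 'gripper_width': 0.08553326374426079}
scene [[390.32824768   0.         253.84218782]
 [  0.         390.32824768 192.1987679 ]
 [  0.           0.           1.        ]] -0.12641652601272038 [ 1.35043075 -0.43007499  0.78003659] [-0.38387284  0.77826197  0.43988941 -0.23118662]
jar1 0.91 137 234 [ 0.441 -0.319  0.006]
jar1 0.87 140 254 [ 0.527 -0.337  0.006]
jar1 0.78 151 274 [ 0.616 -0.332  0.006]
board 0.79 141 250 [ 0.509 -0
[... 1079 characters left out ...]
29 [ 0.516 -0.324  0.   ]
board 0.69 242 189 [0.662 0.036 0.   ]
board 0.52 324 165 [ 0.744 -0.253  0.   ]
cork 0.93 154 235 [0.511 0.336 0.   ]
sealer 0.8 255 247 [ 0.462 -0.007  0.   ]
plate_mid 0.56 255 246 [ 0.466 -0.004  0.006]
wheel_top 0.95 281 194 [ 0.627 -0.091  0.095]
wheel_top 0.61 240 188 [0.648 0.039 0.095]
lever_knob 0.7 212 184 [0.653 0.125 0.136]
lever_pivot 0.96 237 190 [0.648 0.05  0.07 ]
empty_jar 0.87 204 159 [0.77  0.167 0.   ]
bowl 0.81 249 153 [0.792 0.01  0.   ]
bowl 0.22 280 195 [ 0.639 -0.097  0.   ]
labels 0.65 324 167 [ 0.737 -0.254  0.   ]
sprayer 0.73 167 170 [0.733 0.295 0.   ]
sprayer 0.62 209 186 [0.675 0.147 0.   ]
sprayer 0.44 346 203 [ 0.606 -0.322  0.   ]
```

View pics/scene0.png

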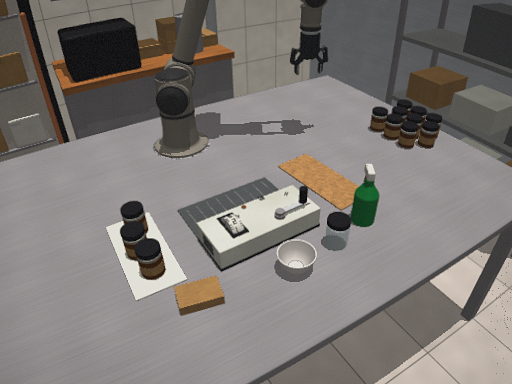

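View pics/top0.png

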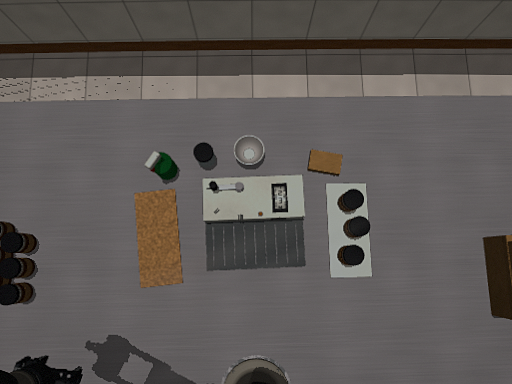

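```bash
cat >> h.py <<'E'
def full(c):
    """world point for all pixels"""
    vs,us=np.mgrid[0:384,0:512]; K=c['mtx']
    d=np.stack([(us-K[0,2])/K[0,0],(vs-K[1,2])/K[1,1]],-1); s=d.copy()
    for _ in range(20): s=d/(1+c['k1']*(s**2).sum(-1,keepdims=True))
    r=np.concatenate([s,np.ones_like(s[...,:1])],-1)
    P=np.array(c['position'])+(r*c['range_z'][...,None])@R(c).T
    P[c['range_z']<=0]=np.nan
    return P
def lids(c,zlo=.088,zhi=.112,xr=(.3,.72),yr=(-.5,.5)):
    P=full(c); x,y,z=P[...,0],P[...,1],P[...,2]
    m=(z>zlo)&(z<zhi)&(x>xr[0])&(x<xr[1])&(y>yr[0])&(y<yr[1])
    n,l,st,ce=cv2.connectedComponentsWithStats(m.astype(np.uint8),connectivity=4)
    out=[]
    for i in range(1,n):
        if st[i,4]>60:
            q=P[l==i]; 
            cir=cv2.minEnclosingCircle(q[:,:2].astype(np.float32))
            out.append((q[:,:2].mean(0).round(4),np.round(cir[0],4),round(cir[1],4),np.median(q[:,2]).round(4),st[i,4]))
    return out
E
python3 - <<'E'
from h import *
c=capture('top')
for o in lids(c): print(o)
P=full(c); z=P[...,2]
for name,lo,hi,reg in [('console',.064,.076,(.5,.8,-.25,.25)),('plate+',.003,.0095,(.3,.56,-.22,.22)),('board',.003,.0095,(.3,.75,-.45,-.24)),('cork',.003,.0095,(.3,.75,.24,.5))]:
    m=(z>lo)&(z<hi)&(P[...,0]>reg[0])&(P[...,0]<reg[1])&(P[...,1]>reg[2])&(P[...,1]<reg[3])
    if m.sum()<50: print(name,m.sum());continue
    q=P[m]; print(name,m.sum(),cv2.minAreaRect(q[:,:2].astype(np.float32)),np.median(q[:,2]))
print('table z',np.nanmedian(z[300:330,200:230]), np.nanmedian(z[110:130,200:400]))
a=c['pixels'][165:285,120:380]; cv2.imwrite('pics/topz.png',cv2.resize(a[...,::-1],None,fx=3,fy=3,interpolation=cv2.INTER_CUBIC))
c=capture('scene'); a=c['pixels'][170:270,180:330]; cv2.imwrite('pics/scz.png',cv2.resize(a[...,::-1],None,fx=5,fy=5,interpolation=cv2.INTER_CUBIC))
for o in lids(c): print('sc',o)
for t in ['jar1']:
  pass
E
```

```text
(array([0.7067, 0.2856]), array([0.71  , 0.2878]), 0.027, np.float64(0.1033), np.int32(80))
(array([ 0.6056, -0.3209]), array([ 0.6059, -0.3209]), 0.0329, np.float64(0.0967), np.int32(326))
(array([ 0.6159, -0.0864]), array([ 0.6153, -0.086 ]), 0.0273, np.float64(0.0921), np.int32(129))
(array([ 0.5206, -0.3347]), array([ 0.5206, -0.3363]), 0.033, np.float64(0.0971), np.int32(340))
(array([ 0.4314, -0.3101]), array([ 0.4319, -0.312 ]), 0.0333, np.float64(0.0969), np.int32(351))
console 3752 ((0.660808801651001, 0.003921151161193848), (0.22360363602638245, 0.33735722303390503), 1.4130910634994507) 0.06889922710709029
plate+ 3792 ((0.4290517568588257, -0.0005331486463546753), (0.25921696424484253, 0.4384898841381073), 0.35899585485458374) 0.005291594791339005
board 2018 ((0.5241042375564575, -0.34459689259529114), (0.20840992033481598, 0.4472557306289673), 89.79203796386719) 0.005304893148149525
cork 3321 ((0.5234281420707703, 0.369537353515625), (0.4467969834804535, 0.2583674490451813), 0.07734022289514542) 0.00545014805853361
table z -0.0009920050209412112 -0.0013509483459643867
sc (array([ 0.4364, -0.3136]), array([ 0.4315, -0.3132]), 0.0333, np.float64(0.0974), np.int32(300))
sc (array([ 0.6236, -0.0913]), array([ 0.6224, -0.092 ]), 0.0267, np.float64(0.0927), np.int32(143))
sc (array([ 0.5257, -0.338 ]), array([ 0.521 , -0.3385]), 0.0344, np.float64(0.0981), np.int32(373))
sc (array([ 0.6131, -0.3251]), array([ 0.609 , -0.3239]), 0.0339, np.float64(0.0977), np.int32(427))
```

View pics/topz.png

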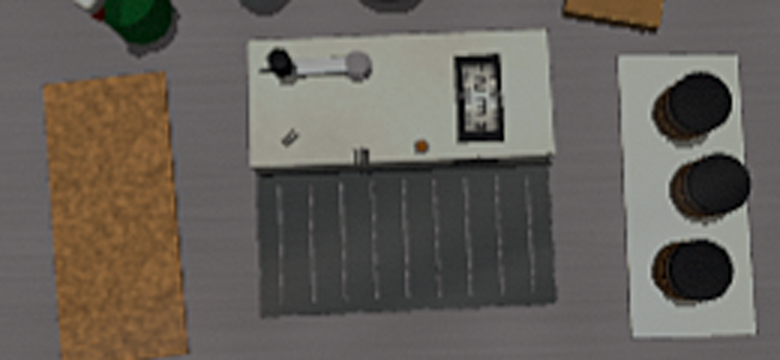

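View pics/scz.png

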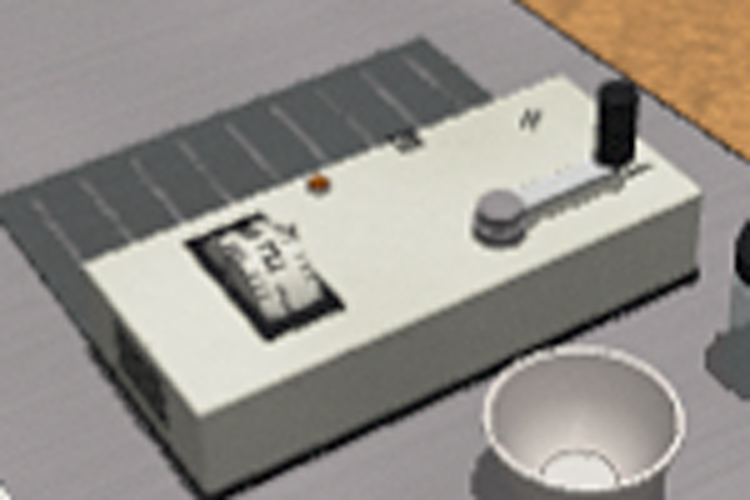

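```bash
python3 - <<'E'
from h import *
c=capture('top')
def t(u,v,z): return pt(c,120+(u+.5)/3-.5,165+(v+.5)/3-.5,z).round(4)
print('plate near L,R',t(262,316,.006),t(556,302,.006))
print('console top far L,R',t(249,41,.07),t(547,30,.07),'near',t(251,165,.07),t(552,155,.07))
print('board',t(618,56,.006),t(738,54,.006),t(633,337,.006),t(756,333,.006))
print('cork',t(44,86,.006),t(165,72,.006),t(62,370,.006),t(188,354,.006))
print('knob',t(280,62,.136),'pivot',t(358,65,.085))
a=c['pixels'][178:222,262:302]; cv2.imwrite('pics/whl.png',cv2.resize(a[...,::-1],None,fx=14,fy=14,interpolation=cv2.INTER_CUBIC))
P=full(c)
for v in range(180,215,2): print(v,P[v,280].round(3))
E
```

```text
plate near L,R [0.3898 0.155  0.006 ] [ 0.3982 -0.1713  0.006 ]
console top far L,R [0.6867 0.1617 0.07  ] [ 0.6934 -0.1642  0.07  ] near [0.551  0.1592 0.07  ] [ 0.5556 -0.1641  0.07  ]
board [ 0.6758 -0.2545  0.006 ] [ 0.6758 -0.3942  0.006 ] [ 0.3581 -0.2554  0.006 ] [ 0.3592 -0.3932  0.006 ]
cork [0.6525 0.4034 0.006 ] [0.6662 0.2658 0.006 ] [0.3358 0.3741 0.006 ] [0.3503 0.2362 0.006 ]
knob [0.6495 0.1212 0.136 ] pivot [0.655  0.0429 0.085 ]
180 [ 0.677 -0.091  0.068]
182 [ 0.67  -0.091  0.069]
184 [ 0.662 -0.09   0.074]
186 [ 0.657 -0.091  0.07 ]
188 [ 0.648 -0.09   0.079]
190 [ 0.641 -0.089  0.085]
192 [ 0.633 -0.088  0.092]
194 [ 0.626 -0.088  0.094]
196 [ 0.619 -0.087  0.095]
198 [ 0.613 -0.087  0.097]
200 [ 0.607 -0.087  0.094]
202 [ 0.601 -0.087  0.091]
204 [ 0.595 -0.088  0.084]
206 [ 0.59  -0.088  0.078]
208 [ 0.584 -0.088  0.074]
210 [ 0.578 -0.088  0.068]
212 [ 0.572 -0.088  0.066]
214 [ 0.565 -0.088  0.066]
```

View pics/whl.png

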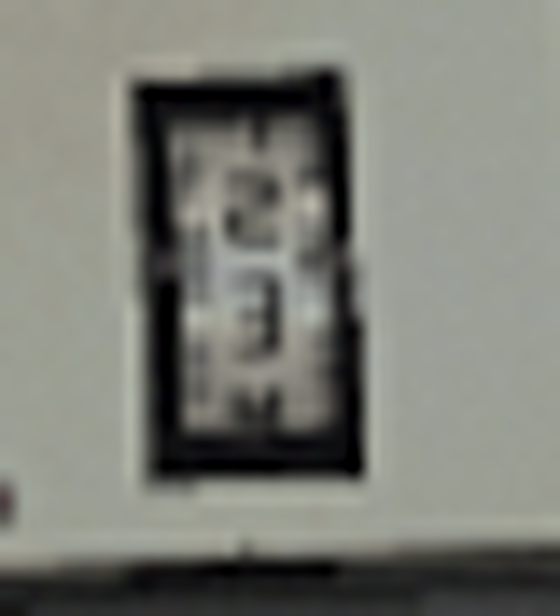

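```bash
cat >> h.py <<'E'
def plan(x,y,z,head=None):
    s=get_state(); q=s['orientation']
    from scipy.spatial.transform import Rotation as Ro
    M=Ro.from_quat([q[1],q[2],q[3],q[0]]).as_matrix()
    h=np.degrees(np.arctan2(M[1,0],M[0,0]))
    d=M.T@(np.array([x,y,z])-s['ee_pos'])*100
    print('t',round(s['time'],2),'tcp',s['ee_pos'].round(4),'head',h.round(2),'tilt',M[:2,2].round(4),'w',round(s['gripper_width'],4),'F',s['force'].round(1))
    if head is not None:
        dy=-((head-h+180)%360-180); print('yaw',dy.round(2))
        a=np.radians(head); M2=np.array([[np.cos(a),np.sin(a),0],[np.sin(a),-np.cos(a),0],[0,0,-1]]); 
        print('delta after yaw cm',(M2.T@(np.array([x,y,z])-s['ee_pos'])*100).round(2))
    print('delta cm',d.round(2),'norm',np.linalg.norm(d).round(2))
E
python3 -c "
from h import *
plan(.6075,-.322,.2,180)"
```

```text
t 1.45 tcp [0.164  0.4988 0.2313] head 161.79 tilt [0.0001 0.0001] w 0.0857 F [ 0.3 -0.4 -0.3]
yaw -18.21
delta after yaw cm [-44.35 -82.08   3.13]
delta cm [-67.77 -64.11   3.13] norm 93.34
```

{"fn": "move_arm", "kwargs": {
  "increments": [
    [0,0,0,-6.07,0],
    [0,0,0,-6.07,0],
    [0,0,0,-6.07,0]
  ],
  "force": 40
}}

```text
time: 1.7
ee_pos: [0.164, 0.4987, 0.2313]
orientation: [0.0, -0.003, 1.0, 0.0]
force: [-0.1, -0.2, 0.7]
gripper_width: 0.0858
```

```bash
python3 -c "
from h import *
plan(.6075,-.322,.2,180)"
```

```text
t 1.7 tcp [0.164  0.4987 0.2313] head -179.7 tilt [0. 0.] w 0.0858 F [-0.1 -0.2  0.7]
yaw 0.3
delta after yaw cm [-44.35 -82.07   3.13]
delta cm [-43.92 -82.3    3.13] norm 93.34
```

{"fn": "move_arm", "kwargs": {
  "increments": [
    [-1.83,-3.42,0.13,0.3,0],
    [-1.83,-3.42,0.13,0,0],
    [-1.83,-3.42,0.13,0,0],
    [-1.83,-3.42,0.13,0,0],
    [-1.83,-3.42,0.13,0,0],
    [-1.83,-3.42,0.13,0,0],
    [-1.83,-3.42,0.13,0,0],
    [-1.83,-3.42,0.13,0,0],
    [-1.83,-3.42,0.13,0,0],
    [-1.83,-3.42,0.13,0,0],
    [-1.83,-3.42,0.13,0,0],
    [-1.83,-3.42,0.13,0,0]
  ]
}}

```text
time: 2.7
ee_pos: [0.3822, 0.0854, 0.216]
orientation: [0.0, 0.003, 1.0, 0.0]
force: [1.4, 1.6, -0.2]
gripper_width: 0.0858
```

{"fn": "move_arm", "kwargs": {
  "increments": [
    [-1.83,-3.42,0.13,0,0],
    [-1.83,-3.42,0.13,0,0],
    [-1.83,-3.42,0.13,0,0],
    [-1.83,-3.42,0.13,0,0],
    [-1.83,-3.42,0.13,0,0],
    [-1.83,-3.42,0.13,0,0],
    [-1.83,-3.42,0.13,0,0],
    [-1.83,-3.42,0.13,0,0],
    [-1.83,-3.42,0.13,0,0],
    [-1.83,-3.42,0.13,0,0],
    [-1.83,-3.42,0.13,0,0],
    [0,0,0,0,0]
  ]
}}

```text
time: 3.7
ee_pos: [0.5823, -0.2962, 0.1991]
orientation: [-0.0, 0.005, 1.0, -0.001]
force: [-2.6, 1.5, -1.1]
gripper_width: 0.0854
```

```bash
python3 -c "
from h import *
plan(.6075,-.322,.042,180)
c=capture('scene'); save(c,'s1')
for o in lids(c,yr=(-.5,-.2)): print(o)"
```

```text
t 3.7 tcp [ 0.5823 -0.2962  0.1991] head 179.46 tilt [-0.0001 -0.0017] w 0.0854 F [-2.6  1.5 -1.1]
yaw -0.54
delta after yaw cm [-2.52 -2.58 15.71]
delta cm [-2.54 -2.53 15.71] norm 16.11
(array([ 0.4388, -0.3127]), array([ 0.4308, -0.3126]), 0.0341, np.float64(0.0973), np.int32(268))
(array([ 0.5258, -0.3379]), array([ 0.5211, -0.3374]), 0.0339, np.float64(0.098), np.int32(372))
(array([ 0.6129, -0.3249]), array([ 0.6093, -0.3239]), 0.034, np.float64(0.0975), np.int32(425))
```

{"fn": "move_arm", "kwargs": {
  "increments": [
    [-1.25,-1.25,0,-0.5,0],
    [-1.25,-1.25,0,0,0],
    [0,0,3,0,0],
    [0,0,3,0,0],
    [0,0,0,0,0],
    [0,0,0,0,0]
  ]
}}

```text
time: 4.25
ee_pos: [0.6051, -0.3137, 0.1402]
orientation: [-0.002, -0.002, 1.0, 0.001]
force: [0.7, 0.6, 1.3]
gripper_width: 0.0848
```

```bash
python3 -c "
from h import *
plan(.6080,-.3225,.042,180)"
```

```text
t 4.25 tcp [ 0.6051 -0.3137  0.1402] head -179.76 tilt [-0.0035  0.0026] w 0.0848 F [0.7 0.6 1.3]
yaw 0.24
delta after yaw cm [-0.29 -0.88  9.82]
delta cm [-0.32 -0.91  9.82] norm 9.86
```

{"fn": "move_arm", "kwargs": {
  "increments": [
    [-0.3,-0.9,1,0.2,0],
    [0,0,2.2,0,0],
    [0,0,2.2,0,0],
    [0,0,2.2,0,0],
    [0,0,2.2,0,0],
    [0,0,0,0,0],
    [0,0,0,0,0],
    [0,0,0,0,255],
    [0,0,0,0,255],
    [0,0,0,0,255],
    [0,0,0,0,255],
    [0,0,0,0,255]
  ],
  "force": 40
}}

```text
time: 5.25
ee_pos: [0.6104, -0.3249, 0.0463]
orientation: [0.002, 0.0, 1.0, -0.001]
force: [0.2, 0.5, 6.5]
gripper_width: 0.0634
```

```bash
python3 -c "
from h import *
plan(.472,.09,.15,180)"
```

```text
t 5.25 tcp [ 0.6104 -0.3249  0.0463] head 180.0 tilt [ 0.0042 -0.0026] w 0.0634 F [0.2 0.5 6.5]
yaw -0.0
delta after yaw cm [ 13.84  41.49 -10.37]
delta cm [ 13.8   41.46 -10.54] norm 44.95
```

{"fn": "move_arm", "kwargs": {
  "increments": [
    [0,0,0,0,255],
    [0,0,-1,0,255],
    [0,0,-3,0,255],
    [0,0,-3,0,255],
    [0,0,-3,0,255],
    [0,0,-2,0,255],
    [0,0,0,0,255],
    [0,0,0,0,255]
  ]
}}

```text
time: 5.92
ee_pos: [0.6092, -0.3241, 0.1645]
orientation: [0.001, -0.0, 1.0, -0.001]
force: [-0.0, 0.9, -3.4]
gripper_width: 0.0627
```

```bash
python3 -c "
from h import *
plan(.472,.095,.16,180)
c=capture('scene'); save(c,'s2')"
```

```text
t 5.92 tcp [ 0.6092 -0.3241  0.1645] head -180.0 tilt [ 0.0018 -0.0012] w 0.0627 F [-0.   0.9 -3.4]
yaw 0.0
delta after yaw cm [13.72 41.91  0.45]
delta cm [13.72 41.91  0.37] norm 44.1
```

View pics/s2.png

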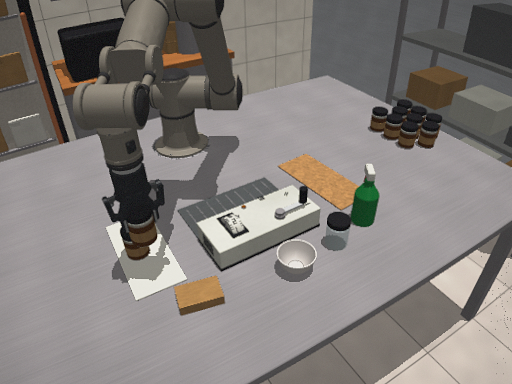

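{"fn": "move_arm", "kwargs": {
  "increments": [
    [1.14,3.49,0,0,255],
    [1.14,3.49,0,0,255],
    [1.14,3.49,0,0,255],
    [1.14,3.49,0,0,255],
    [1.14,3.49,0,0,255],
    [1.14,3.49,0,0,255],
    [1.14,3.49,0,0,255],
    [1.14,3.49,0,0,255],
    [1.14,3.49,0,0,255],
    [1.14,3.49,0,0,255],
    [1.14,3.49,0,0,255],
    [1.14,3.49,0,0,255]
  ]
}}

```text
time: 6.97
ee_pos: [0.4699, 0.0962, 0.1614]
orientation: [-0.002, 0.0, 1.0, -0.0]
force: [1.3, 0.6, -2.7]
gripper_width: 0.0634
```

{"fn": "move_arm", "kwargs": {
  "increments": [
    [0,0,0,0,255],
    [0,0,0,0,255],
    [0,0,2,0,255],
    [0,0,3,0,255],
    [0,0,2,0,255],
    [0,0,1,0,255],
    [0,0,0,0,255],
    [0,0,0,0,255]
  ]
}}

```text
time: 7.63
ee_pos: [0.4718, 0.0939, 0.0823]
orientation: [-0.001, 0.001, 1.0, -0.0]
force: [-0.3, -0.1, -3.5]
gripper_width: 0.0632
```

```bash
python3 -c "
from h import *
plan(.469,.095,.047,180)"
```

```text
t 7.63 tcp [0.4718 0.0939 0.0823] head 179.93 tilt [-0.0028 -0.0002] w 0.0632 F [-0.3 -0.1 -3.5]
yaw -0.07
delta after yaw cm [0.28 0.11 3.53]
delta cm [0.27 0.11 3.54] norm 3.55
```

{"fn": "move_arm", "kwargs": {
  "increments": [
    [0,0,1.5,0,255],
    [0,0,1.2,0,255],
    [0,0,0.6,0,255],
    [0,0,0,0,255],
    [0,0,0,0,255]
  ]
}}

```text
time: 8.05
ee_pos: [0.4726, 0.0946, 0.0509]
orientation: [0.0, 0.0, 1.0, 0.0]
force: [-0.0, 0.8, -3.2]
gripper_width: 0.0632
```

{"fn": "move_arm", "kwargs": {
  "increments": [
    [0,0,0.2,0,255],
    [0,0,0.2,0,255],
    [0,0,0,0,255]
  ]
}}

```text
time: 8.3
ee_pos: [0.4724, 0.0948, 0.0466]
orientation: [0.0, -0.0, 1.0, 0.0]
force: [-0.3, -0.3, -3.6]
gripper_width: 0.0634
```

{"fn": "move_arm", "kwargs": {
  "increments": [
    [0,0,0.2,0,255],
    [0,0,0,0,255]
  ]
}}

```text
time: 8.47
ee_pos: [0.4724, 0.0949, 0.0462]
orientation: [0.001, -0.0, 1.0, -0.0]
force: [-6.4, -1.2, 15.4]
gripper_width: 0.0631
```

{"fn": "move_arm", "kwargs": {
  "increments": [
    [0,0,0.15,0,255],
    [0,0,0,0,255]
  ]
}}

```text
time: 8.63
ee_pos: [0.4724, 0.0949, 0.0461]
orientation: [0.001, -0.0, 1.0, -0.0]
force: [-11.2, -0.6, 31.5]
gripper_width: 0.063
```

{"fn": "move_arm", "kwargs": {
  "increments": [
    [0,0,-0.25,0,255],
    [0,0,0,0,255],
    [0,0,0,0,0],
    [0,0,0,0,0],
    [0,0,0,0,0],
    [0,0,-1,0,0],
    [0,0,-3,0,0],
    [0,0,-4,0,0],
    [0,0,-4,0,0],
    [0,0,0,0,0]
  ]
}}

```text
time: 9.47
ee_pos: [0.4762, 0.0951, 0.1723]
orientation: [0.006, -0.0, 1.0, 0.0]
force: [2.0, 0.4, 0.7]
gripper_width: 0.0858
```

```bash
python3 -c "
from h import *
plan(.52,-.336,.17,180)
c=capture('scene'); save(c,'s3')
for o in lids(c): print(o)"
```

```text
t 9.47 tcp [0.4762 0.0951 0.1723] head -179.99 tilt [0.0127 0.0006] w 0.0858 F [2.  0.4 0.7]
yaw 0.01
delta after yaw cm [ -4.38 -43.11   0.23]
delta cm [ -4.37 -43.11   0.26] norm 43.33
(array([0.4755, 0.0906]), array([0.4717, 0.0936]), 0.0342, np.float64(0.0969), np.int32(227))
(array([ 0.4366, -0.3138]), array([ 0.4312, -0.3128]), 0.0334, np.float64(0.0976), np.int32(304))
(array([ 0.6233, -0.091 ]), array([ 0.6216, -0.0904]), 0.0245, np.float64(0.0921), np.int32(144))
(array([ 0.5259, -0.3379]), array([ 0.5224, -0.3391]), 0.0349, np.float64(0.0981), np.int32(371))
```

View pics/s3.png

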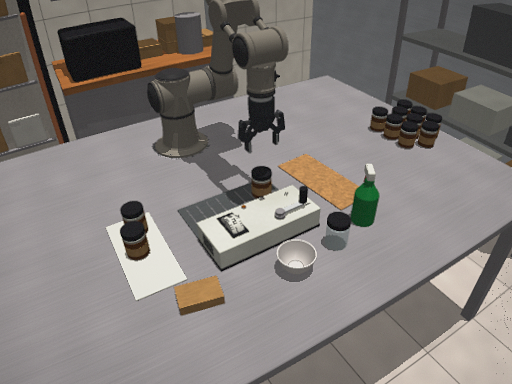

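{"fn": "move_arm", "kwargs": {
  "increments": [
    [-0.37,-3.6,0,0,0],
    [-0.37,-3.6,0,0,0],
    [-0.37,-3.6,0,0,0],
    [-0.37,-3.6,0,0,0],
    [-0.37,-3.6,0,0,0],
    [-0.37,-3.6,0,0,0],
    [-0.37,-3.6,0,0,0],
    [-0.37,-3.6,0,0,0],
    [-0.37,-3.6,0,0,0],
    [-0.37,-3.6,0,0,0],
    [-0.37,-3.6,0,0,0],
    [-0.37,-3.6,0,0,0]
  ]
}}

```text
time: 10.52
ee_pos: [0.516, -0.3386, 0.1636]
orientation: [-0.001, 0.0, 1.0, 0.001]
force: [1.0, 0.1, -0.0]
gripper_width: 0.0852
```

{"fn": "move_arm", "kwargs": {
  "increments": [
    [0,0,1.5,0,0],
    [0,0,1.5,0,0],
    [0,0,0,0,0],
    [0,0,0,0,0],
    [0,0,0,0,0]
  ]
}}

```text
time: 10.93
ee_pos: [0.5167, -0.3369, 0.1353]
orientation: [-0.0, -0.0, 1.0, 0.0]
force: [0.4, -0.8, 0.6]
gripper_width: 0.085
```

```bash
python3 -c "
from h import *
plan(.521,-.337,.0425,180)
c=capture('top'); save(c,'t3')
for o in lids(c): print(o)"
```

```text
t 10.93 tcp [ 0.5167 -0.3369  0.1353] head -179.97 tilt [-0.0003  0.0004] w 0.085 F [ 0.4 -0.8  0.6]
yaw 0.03
delta after yaw cm [-0.43 -0.01  9.28]
delta cm [-0.43 -0.02  9.28] norm 9.29
(array([0.7064, 0.2859]), array([0.7107, 0.2887]), 0.0259, np.float64(0.1025), np.int32(75))
(array([ 0.6167, -0.0859]), array([ 0.6173, -0.085 ]), 0.025, np.float64(0.0922), np.int32(130))
(array([ 0.5034, -0.3236]), array([ 0.5083, -0.3242]), 0.018, np.float64(0.0971), np.int32(61))
(array([0.4695, 0.0967]), array([0.4684, 0.0971]), 0.0322, np.float64(0.0967), np.int32(319))
```

{"fn": "move_arm", "kwargs": {
  "increments": [
    [-0.4,0,1,0,0],
    [0,0,2.2,0,0],
    [0,0,2.2,0,0],
    [0,0,2.2,0,0],
    [0,0,1.5,0,0],
    [0,0,0,0,0],
    [0,0,0,0,0],
    [0,0,0,0,255],
    [0,0,0,0,255],
    [0,0,0,0,255],
    [0,0,0,0,255],
    [0,0,0,0,255]
  ],
  "force": 40
}}

```text
time: 11.98
ee_pos: [0.5216, -0.3379, 0.0462]
orientation: [0.001, 0.0, 1.0, -0.001]
force: [0.5, -0.8, 6.7]
gripper_width: 0.0632
```

{"fn": "move_arm", "kwargs": {
  "increments": [
    [0,0,0,0,255],
    [0,0,-1,0,255],
    [0,0,-3,0,255],
    [0,0,-3,0,255],
    [0,0,-3,0,255],
    [0,0,-2,0,255],
    [0,0,0,0,255],
    [0,0,0,0,255]
  ]
}}

```text
time: 12.65
ee_pos: [0.5206, -0.3372, 0.1649]
orientation: [0.001, -0.0, 1.0, -0.0]
force: [-0.7, 1.0, -4.3]
gripper_width: 0.0634
```

```bash
python3 -c "
from h import *
plan(.471,-.005,.16,180)"
```

```text
t 12.65 tcp [ 0.5206 -0.3372  0.1649] head -180.0 tilt [ 0.0011 -0.0008] w 0.0634 F [-0.7  1.  -4.3]
yaw 0.0
delta after yaw cm [ 4.96 33.22  0.49]
delta cm [ 4.96 33.22  0.46] norm 33.59
```

{"fn": "move_arm", "kwargs": {
  "increments": [
    [0.5,3.32,0,0,255],
    [0.5,3.32,0,0,255],
    [0.5,3.32,0,0,255],
    [0.5,3.32,0,0,255],
    [0.5,3.32,0,0,255],
    [0.5,3.32,0,0,255],
    [0.5,3.32,0,0,255],
    [0.5,3.32,0,0,255],
    [0.5,3.32,0,0,255],
    [0.5,3.32,0,0,255],
    [0,0,0,0,255],
    [0,0,0,0,255]
  ]
}}

```text
time: 13.65
ee_pos: [0.469, -0.0035, 0.1626]
orientation: [-0.002, -0.002, 1.0, 0.0]
force: [0.2, -1.1, -3.4]
gripper_width: 0.0632
```

{"fn": "move_arm", "kwargs": {
  "increments": [
    [0,0,3,0,255],
    [0,0,3,0,255],
    [0,0,2.5,0,255],
    [0,0,1.5,0,255],
    [0,0,1,0,255],
    [0,0,0.4,0,255],
    [0,0,0,0,255],
    [0,0,0,0,255]
  ]
}}

```text
time: 14.32
ee_pos: [0.4706, -0.0058, 0.0502]
orientation: [-0.0, 0.0, 1.0, 0.0]
force: [-0.1, -0.6, -3.7]
gripper_width: 0.0634
```

```bash
python3 -c "
from h import *
plan(.471,-.005,.0465,180)"
```

```text
t 14.32 tcp [ 0.4706 -0.0058  0.0502] head 179.95 tilt [-0.0006  0.0001] w 0.0634 F [-0.1 -0.6 -3.7]
yaw -0.05
delta after yaw cm [-0.04  0.08  0.37]
delta cm [-0.04  0.08  0.37] norm 0.38
```

{"fn": "move_arm", "kwargs": {
  "increments": [
    [0,0,0.2,0,255],
    [0,0,0.18,0,255],
    [0,0,0,0,255],
    [0,0,0,0,255]
  ]
}}

```text
time: 14.65
ee_pos: [0.4708, -0.0052, 0.0469]
orientation: [0.0, -0.0, 1.0, -0.0]
force: [-0.2, 0.1, -3.9]
gripper_width: 0.0631
```

{"fn": "move_arm", "kwargs": {
  "increments": [
    [0,0,0,0,0],
    [0,0,0,0,0],
    [0,0,0,0,0],
    [0,0,-1,0,0],
    [0,0,-3,0,0],
    [0,0,-4,0,0],
    [0,0,-4,0,0],
    [0,0,0,0,0],
    [0,0,0,0,0]
  ]
}}

```text
time: 15.4
ee_pos: [0.4721, -0.0054, 0.1691]
orientation: [0.003, -0.0, 1.0, -0.0]
force: [-1.0, 0.8, -1.2]
gripper_width: 0.0857
```

```bash
python3 -c "
from h import *
plan(.4315,-.3125,.16,180)
c=capture('scene'); save(c,'s4')
for o in lids(c): print(o)"
```

```text
t 15.4 tcp [ 0.4721 -0.0054  0.1691] head -179.99 tilt [ 0.0061 -0.001 ] w 0.0857 F [-1.   0.8 -1.2]
yaw 0.01
delta after yaw cm [  4.06 -30.71   0.91]
delta cm [  4.07 -30.71   0.92] norm 30.99
(array([0.4757, 0.0903]), array([0.4713, 0.0933]), 0.0343, np.float64(0.0971), np.int32(229))
(array([ 0.4745, -0.0091]), array([ 0.4688, -0.008 ]), 0.0346, np.float64(0.0972), np.int32(249))
(array([ 0.4367, -0.3139]), array([ 0.432 , -0.3143]), 0.034, np.float64(0.0976), np.int32(304))
(array([ 0.6233, -0.0914]), array([ 0.6208, -0.0926]), 0.0264, np.float64(0.0926), np.int32(144))
```

View pics/s4.png

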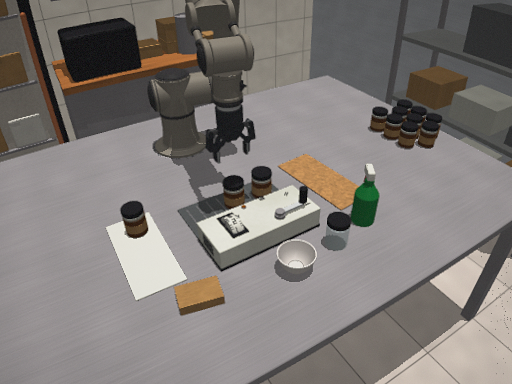

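Two jars stand on the plate (233,190 and 261,180); the third is on the board at (134,218).

{"fn": "move_arm", "kwargs": {
  "increments": [
    [0.42,-3.07,0,0,0],
    [0.42,-3.07,0,0,0],
    [0.42,-3.07,0,0,0],
    [0.42,-3.07,0,0,0],
    [0.42,-3.07,0,0,0],
    [0.42,-3.07,0,0,0],
    [0.42,-3.07,0,0,0],
    [0.42,-3.07,0,0,0],
    [0.42,-3.07,0,0,0],
    [0.42,-3.07,0,0,0],
    [0,0,3,0,0],
    [0,0,0,0,0]
  ]
}}

```text
time: 16.45
ee_pos: [0.4256, -0.3114, 0.131]
orientation: [-0.004, 0.001, 1.0, 0.004]
force: [-1.8, 1.9, -0.5]
gripper_width: 0.0854
```

{"fn": "move_arm", "kwargs": {
  "increments": [
    [0,0,0,0,0],
    [0,0,0,0,0]
  ]
}}

```text
time: 16.62
ee_pos: [0.4285, -0.3113, 0.1362]
orientation: [-0.001, -0.0, 1.0, 0.001]
force: [0.0, 0.3, 0.1]
gripper_width: 0.0856
```

```bash
python3 -c "
from h import *
plan(.4315,-.313,.0425,180)"
```

```text
t 16.62 tcp [ 0.4285 -0.3113  0.1362] head -179.96 tilt [-0.0014  0.0016] w 0.0856 F [0.  0.3 0.1]
yaw 0.04
delta after yaw cm [-0.3  -0.17  9.37]
delta cm [-0.32 -0.19  9.37] norm 9.38
```

{"fn": "move_arm", "kwargs": {
  "increments": [
    [-0.25,-0.18,1,0,0],
    [0,0,2.2,0,0],
    [0,0,2.2,0,0],
    [0,0,2.2,0,0],
    [0,0,1.6,0,0],
    [0,0,0,0,0],
    [0,0,0,0,0],
    [0,0,0,0,255],
    [0,0,0,0,255],
    [0,0,0,0,255],
    [0,0,0,0,255],
    [0,0,0,0,255]
  ],
  "force": 40
}}

```text
time: 17.62
ee_pos: [0.432, -0.3144, 0.0462]
orientation: [0.001, -0.0, 1.0, -0.001]
force: [1.0, 1.9, 5.9]
gripper_width: 0.0632
```

{"fn": "move_arm", "kwargs": {
  "increments": [
    [0,0,0,0,255],
    [0,0,-1,0,255],
    [0,0,-3,0,255],
    [0,0,-3,0,255],
    [0,0,-3,0,255],
    [0,0,0,0,255],
    [0,0,0,0,255],
    [0,0,0,0,255]
  ]
}}

```text
time: 18.28
ee_pos: [0.4306, -0.3136, 0.1443]
orientation: [-0.0, 0.0, 1.0, 0.0]
force: [-0.7, 0.2, -2.3]
gripper_width: 0.0633
```

```bash
python3 -c "
from h import *
plan(.470,-.107,.15,180)"
```

```text
t 18.28 tcp [ 0.4306 -0.3136  0.1443] head 180.0 tilt [-0.0006  0.0006] w 0.0633 F [-0.7  0.2 -2.3]
yaw -0.0
delta after yaw cm [-3.94 20.66 -0.57]
delta cm [-3.94 20.66 -0.56] norm 21.04
```

{"fn": "move_arm", "kwargs": {
  "increments": [
    [-0.66,3.44,0,0,255],
    [-0.66,3.44,0,0,255],
    [-0.66,3.44,0,0,255],
    [-0.66,3.44,0,0,255],
    [-0.66,3.44,0,0,255],
    [-0.66,3.44,0,0,255],
    [0,0,0,0,255],
    [0,0,0,0,255],
    [0,0,0,0,255]
  ]
}}

```text
time: 19.03
ee_pos: [0.4702, -0.1076, 0.1436]
orientation: [-0.001, -0.0, 1.0, 0.0]
force: [0.8, 0.9, -1.5]
gripper_width: 0.0631
```

{"fn": "move_arm", "kwargs": {
  "increments": [
    [0,0,3,0,255],
    [0,0,2.5,0,255],
    [0,0,2,0,255],
    [0,0,1.3,0,255],
    [0,0,0.6,0,255],
    [0,0,0,0,255],
    [0,0,0,0,255]
  ]
}}

```text
time: 19.62
ee_pos: [0.4707, -0.1085, 0.0506]
orientation: [-0.0, 0.001, 1.0, 0.0]
force: [0.2, -0.1, -2.5]
gripper_width: 0.0636
```

```bash
python3 -c "
from h import *
plan(.470,-.107,.0463,180)"
```

```text
t 19.62 tcp [ 0.4707 -0.1085  0.0506] head 179.93 tilt [-0.0003  0.0001] w 0.0636 F [ 0.2 -0.1 -2.5]
yaw -0.07
delta after yaw cm [0.07 0.15 0.43]
delta cm [0.07 0.15 0.43] norm 0.46
```

{"fn": "move_arm", "kwargs": {
  "increments": [
    [0,0,0.2,0,255],
    [0,0,0.2,0,255],
    [0,0,0,0,255],
    [0,0,0,0,0],
    [0,0,0,0,0],
    [0,0,0,0,0],
    [0,0,-1,0,0],
    [0,0,-3,0,0],
    [0,0,-4,0,0],
    [0,0,-4,0,0],
    [0,0,-3,0,0],
    [0,0,0,0,0]
  ]
}}

```text
time: 20.62
ee_pos: [0.4738, -0.1087, 0.2032]
orientation: [0.006, -0.0, 1.0, -0.002]
force: [1.3, -0.9, 0.5]
gripper_width: 0.0854
```

{"fn": "move_arm", "kwargs": {
  "increments": [
    [-1.5,0,0,6.8,255],
    [0,0,0,6.8,255],
    [0,0,0,6.8,255],
    [0,0,0,6.8,255],
    [0,0,0,6.8,255],
    [0,0,0,6.8,255],
    [0,0,0,6.8,255],
    [0,0,0,6.8,255],
    [0,0,0,6.8,255],
    [0,0,0,6.8,255],
    [0,0,0,6.8,255],
    [0,0,0,6.8,255]
  ]
}}

```text
time: 21.62
ee_pos: [0.4856, -0.1075, 0.1963]
orientation: [-0.0, 0.656, 0.755, 0.0]
force: [-0.1, 0.3, -0.0]
gripper_width: 0.0001
```

```bash
python3 -c "
from h import *
plan(.618,-.0875,.11,91.2)
c=capture('top'); save(c,'t5')
for o in lids(c): print('top',o)
P=full(c)
z=P[...,2]; 
m=(z>.12)&(z<.15)&(P[...,1]>.05)&(P[...,1]<.2)&(P[...,0]>.55)&(P[...,0]<.75); print('knob',P[m].mean(0),m.sum(),cv2.minEnclosingCircle(P[m][:,:2].astype(np.float32)))
c=capture('scene'); save(c,'s5')
for o in lids(c): print(o)
P=full(c)
z=P[...,2]; 
m=(z>.13)&(z<.15)&(P[...,1]>.05)&(P[...,1]<.2)&(P[...,0]>.55)&(P[...,0]<.75); print('knob',P[m].mean(0),m.sum(),cv2.minEnclosingCircle(P[m][:,:2].astype(np.float32)))
"
```

```text
t 21.62 tcp [ 0.4856 -0.1075  0.1963] head 98.07 tilt [-0.0002  0.0002] w 0.0001 F [-0.1  0.3 -0. ]
yaw 6.87
delta after yaw cm [ 1.72 13.28  8.63]
delta cm [ 0.12 13.39  8.62] norm 15.93
top (array([0.7063, 0.2868]), array([0.7117, 0.2882]), 0.0267, np.float64(0.103), np.int32(76))
top (array([ 0.6177, -0.0852]), array([ 0.6168, -0.0855]), 0.0252, np.float64(0.0922), np.int32(122))
top (array([0.4695, 0.0969]), array([0.4685, 0.0975]), 0.0324, np.float64(0.0968), np.int32(320))
top (array([ 0.4685, -0.0031]), array([ 0.4678, -0.0026]), 0.0322, np.float64(0.0968), np.int32(323))
top (array([ 0.4526, -0.0982]), array([ 0.4544, -0.0995]), 0.0206, np.float64(0.0965), np.int32(94))
knob [0.65086248 0.12361961 0.13400603] 48 ((0.6518010497093201, 0.12430652230978012), 0.011732635088264942)
(array([0.4755, 0.0903]), array([0.4705, 0.0923]), 0.0345, np.float64(0.0969), np.int32(228))
(array([ 0.4746, -0.0094]), array([ 0.4696, -0.0059]), 0.0351, np.float64(0.0971), np.int32(256))
(array([ 0.4751, -0.11  ]), array([ 0.4704, -0.1102]), 0.0336, np.float64(0.0971), np.int32(254))
(array([ 0.6231, -0.0908]), array([ 0.6214, -0.0894]), 0.0252, np.float64(0.0922), np.int32(143))
knob [0.6569836  0.11974467 0.13453125] 46 ((0.6546632051467896, 0.12115883827209473), 0.013154800049960613)
```

View pics/s5.png

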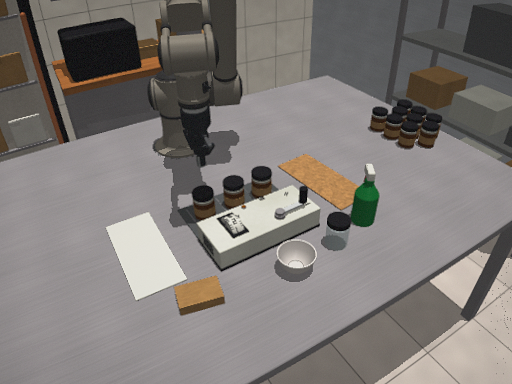

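{"fn": "move_arm", "kwargs": {
  "increments": [
    [0,0,0,6.87,255],
    [0.86,3,0,0,255],
    [0.86,3,0,0,255],
    [0,3,0,0,255],
    [0,3,1,0,255],
    [0,0,3,0,255],
    [0,0,3,0,255],
    [0,0,1,0,255],
    [0,0,0,0,255],
    [0,0,0,0,255],
    [0,0,0,0,255]
  ]
}}

```text
time: 22.63
ee_pos: [0.6062, -0.0875, 0.1186]
orientation: [0.001, 0.697, 0.717, 0.001]
force: [-0.4, 1.0, 0.2]
gripper_width: 0.0002
```

```bash
python3 -c "
from h import *
plan(.607,-.0875,.0965,91.2)
c=capture('scene'); a=c['pixels'][150:250,180:300]; cv2.imwrite('pics/sw.png',cv2.resize(a[...,::-1],None,fx=6,fy=6,interpolation=cv2.INTER_CUBIC))
"
```

```text
t 22.63 tcp [ 0.6062 -0.0875  0.1186] head 91.58 tilt [ 0.0031 -0.0007] w 0.0002 F [-0.4  1.   0.2]
yaw 0.38
delta after yaw cm [0.   0.08 2.21]
delta cm [0.   0.07 2.21] norm 2.21
```

View pics/sw.png

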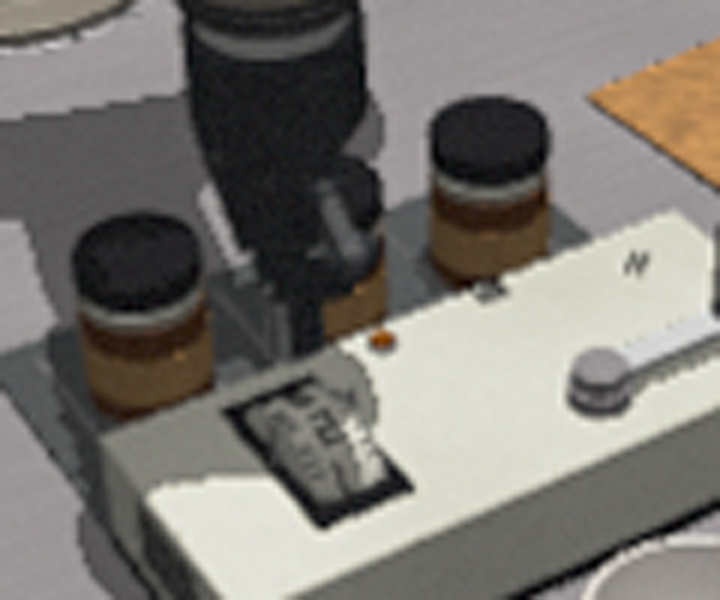

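{"fn": "move_arm", "kwargs": {
  "increments": [
    [0,0,1.4,0.3,255],
    [0,0,0.7,0,255],
    [0,0,0,0,255],
    [0,0,0,0,255],
    [0,0,0.3,0,255],
    [0,0,0,0,255],
    [0,0,0,0,255]
  ]
}}

```text
time: 23.27
ee_pos: [0.6057, -0.0873, 0.0933]
orientation: [0.001, 0.699, 0.715, 0.0]
force: [0.8, -0.6, 1.5]
gripper_width: -0.0002
```

{"fn": "move_arm", "kwargs": {
  "increments": [
    [0,0,0.25,0,255],
    [0,0,0.2,0,255],
    [0,0,0,0,255],
    [0,0,0,0,255]
  ]
}}

```text
time: 23.6
ee_pos: [0.6056, -0.0873, 0.0886]
orientation: [0.0, 0.699, 0.715, 0.0]
force: [-1.0, -0.8, 6.1]
gripper_width: 0.0001
```

{"fn": "move_arm", "kwargs": {
  "increments": [
    [0,0.3,0,0,255],
    [0,0.4,0,0,255],
    [0,0.4,0,0,255],
    [0,0.4,0,0,255],
    [0,0.4,0,0,255],
    [0,0.3,0,0,255],
    [0,0.3,0,0,255],
    [0,0,0,0,255],
    [0,0,0,0,255]
  ]
}}

```text
time: 24.35
ee_pos: [0.6312, -0.0868, 0.0888]
orientation: [0.001, 0.699, 0.715, 0.001]
force: [1.9, 0.8, 6.3]
gripper_width: -0.0
```

{"fn": "move_arm", "kwargs": {
  "increments": [
    [0,0,-1,0,255],
    [0,0,-1.5,0,255],
    [0,0,0,0,255],
    [0,-1.7,0,0,255],
    [0,-1.8,0,0,255],
    [0,0,0,0,255],
    [0,0,0,0,255]
  ]
}}

```text
time: 24.93
ee_pos: [0.5946, -0.0873, 0.1129]
orientation: [-0.0, 0.7, 0.715, -0.0]
force: [0.2, 0.1, 0.9]
gripper_width: -0.0001
```

```bash
python3 -c "
from h import *
plan(.605,-.0875,.0885,91.2)
c=capture('scene'); a=c['pixels'][190:260,200:290]; cv2.imwrite('pics/sw2.png',cv2.resize(a[...,::-1],None,fx=8,fy=8,interpolation=cv2.INTER_CUBIC))
"
```

```text
t 24.93 tcp [ 0.5946 -0.0873  0.1129] head 91.21 tilt [-0.0008  0.0004] w -0.0001 F [0.2 0.1 0.9]
yaw 0.01
delta after yaw cm [-0.04  1.03  2.44]
delta cm [-0.04  1.04  2.44] norm 2.65
```

View pics/sw2.png

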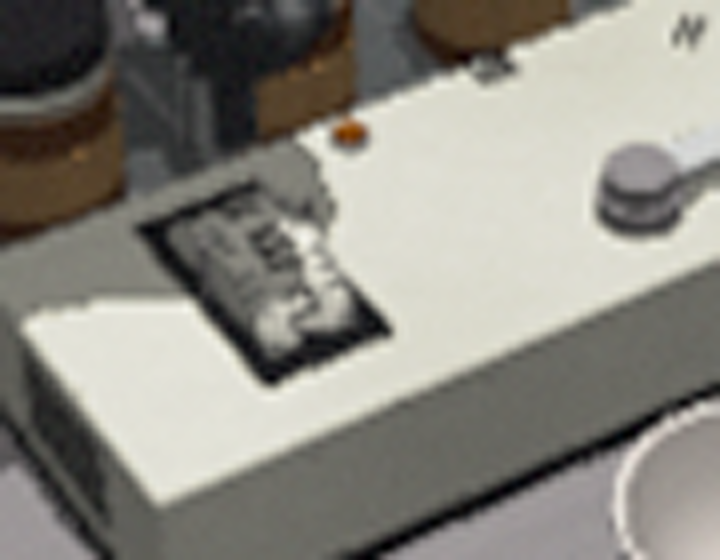

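{"fn": "move_arm", "kwargs": {
  "increments": [
    [0,1.1,0.8,0,255],
    [0,0,0.8,0,255],
    [0,0,0.4,0,255],
    [0,0,0.4,0,255],
    [0,0,0,0,255],
    [0,0.3,0,0,255],
    [0,0.4,0,0,255],
    [0,0.4,0,0,255],
    [0,0.4,0,0,255],
    [0,0.4,0,0,255],
    [0,0.3,0,0,255],
    [0,0.3,0,0,255]
  ]
}}

```text
time: 25.98
ee_pos: [0.6315, -0.0866, 0.0899]
orientation: [0.0, 0.699, 0.715, 0.0]
force: [-1.0, 0.6, 5.9]
gripper_width: 0.0001
```

{"fn": "move_arm", "kwargs": {
  "increments": [
    [0,0,0,0,255],
    [0,0,0,0,255],
    [0,0,-1,0,255],
    [0,0,-3,0,255],
    [0,-2,-4,0,255],
    [0,-4,-4,0,255],
    [0,-4,0,0,255],
    [0,-4,0,0,255],
    [0,0,0,0,255]
  ]
}}

```text
time: 26.73
ee_pos: [0.4939, -0.0875, 0.1945]
orientation: [-0.005, 0.7, 0.715, -0.003]
force: [1.4, 0.8, -0.9]
gripper_width: 0.0001
```

```bash
python3 -c "
from h import *
plan(.605,-.0875,.0885,91.2)
c=capture('top'); a=c['pixels'][178:222,262:302]; cv2.imwrite('pics/w3.png',cv2.resize(a[...,::-1],None,fx=14,fy=14,interpolation=cv2.INTER_CUBIC))
for o in lids(c): print('top',o)
"
```

```text
t 26.73 tcp [ 0.4939 -0.0875  0.1945] head 91.21 tilt [-0.0111  0.0031] w 0.0001 F [ 1.4  0.8 -0.9]
yaw 0.01
delta after yaw cm [-0.23 11.11 10.6 ]
delta cm [-0.27 11.23 10.47] norm 15.36
top (array([0.7064, 0.286 ]), array([0.7096, 0.2876]), 0.0259, np.float64(0.1018), np.int32(76))
top (array([0.4695, 0.0969]), array([0.4686, 0.0973]), 0.0322, np.float64(0.0968), np.int32(321))
top (array([0.4707, 0.0034]), array([ 0.4697, -0.0008]), 0.0314, np.float64(0.0967), np.int32(241))
```

View pics/w3.png

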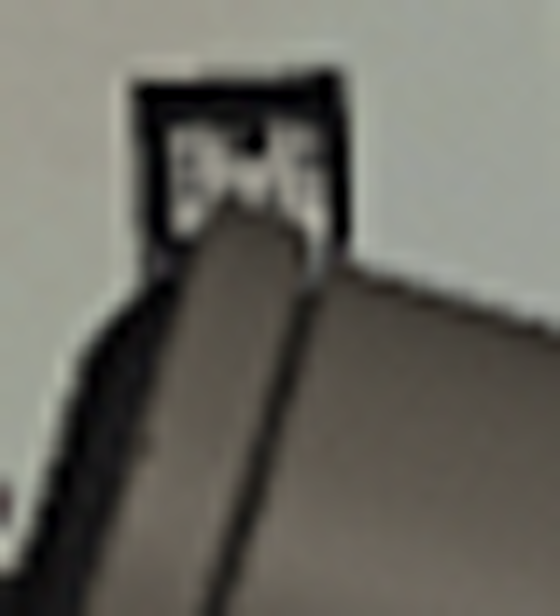

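{"fn": "move_arm", "kwargs": {
  "increments": [
    [-4,0,0,0,255],
    [-4,0,0,0,255],
    [-4,0,0,0,255],
    [-4,0,0,0,255],
    [-4,0,0,0,255],
    [-2,0,0,0,255],
    [0,0,0,0,255]
  ]
}}

```text
time: 27.37
ee_pos: [0.5078, -0.3141, 0.1952]
orientation: [0.0, 0.701, 0.713, -0.0]
force: [-0.2, 0.2, -0.0]
gripper_width: 0.0002
```

```bash
python3 -c "
from h import *
plan(.605,-.0875,.0885,91.2)
c=capture('top'); a=c['pixels'][178:222,262:302]; A=cv2.resize(a[...,::-1],None,fx=12,fy=12,interpolation=cv2.INTER_CUBIC)
c=capture('scene'); save(c,'s6'); a=c['pixels'][206:242,212:252]; B=cv2.resize(a[...,::-1],(480,480*36//40),interpolation=cv2.INTER_CUBIC)
cv2.imwrite('pics/w4a.png',A);cv2.imwrite('pics/w4b.png',B)
"
```

```text
t 27.37 tcp [ 0.5078 -0.3141  0.1952] head 90.98 tilt [-0.     -0.0012] w 0.0002 F [-0.2  0.2 -0. ]
yaw -0.22
delta after yaw cm [22.45 10.19 10.67]
delta cm [22.51 10.11 10.64] norm 26.87
```

View pics/w4a.png

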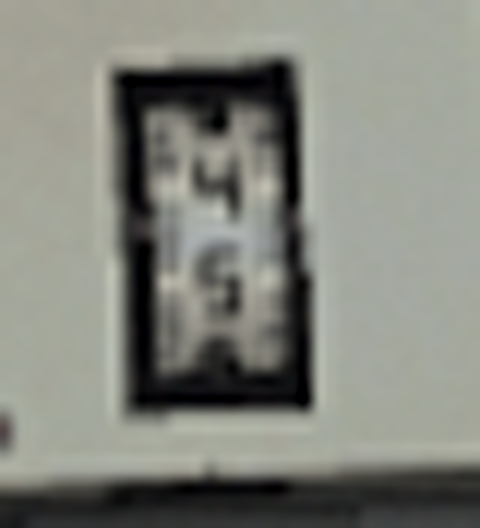

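View pics/w4b.png

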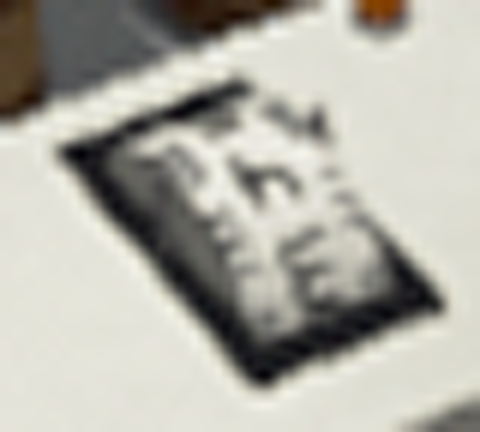

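```bash
cat >> h.py <<'E'
def proj(c,p):
    q=R(c).T@(np.array(p)-np.array(c['position'])); s=q[:2]/q[2]; s=s*(1+c['k1']*(s@s)); K=c['mtx']
    return np.array([K[0,0]*s[0]+K[0,2],K[1,1]*s[1]+K[1,2]])
E
python3 -c "
from h import *
c=capture('top')
for x0 in (.617,.619):
  print('post',x0,((proj(c,[x0,-.0875,.096])-[262,178]+.5)*12).round(), [( (proj(c,[x0,y,.097])-[262,178]+.5)*12).round() for y in (-.0675,-.1075)])
  for s in (4.2,4.4,4.6):
    o=[]
    for k in (3,4,5,6):
        t=(s-k)*.6283
        o.append(((proj(c,[x0+.04*np.sin(t),-.0875,.055+.04*np.cos(t)])-[262,178]+.5)*12).round(0).tolist())
    print(s,o)
"
```

```text
post 0.617 [223. 230.] [array([148., 231.]), array([298., 228.])]
4.2 [[216.0, 137.0], [222.0, 212.0], [223.0, 305.0], [220.0, 378.0]]
4.4 [[215.0, 127.0], [221.0, 195.0], [223.0, 287.0], [221.0, 366.0]]
4.6 [[213.0, 119.0], [220.0, 178.0], [223.0, 269.0], [222.0, 353.0]]
post 0.619 [222. 223.] [array([147., 224.]), array([298., 221.])]
4.2 [[216.0, 130.0], [221.0, 205.0], [223.0, 298.0], [220.0, 370.0]]
4.4 [[214.0, 120.0], [221.0, 187.0], [223.0, 280.0], [221.0, 359.0]]
4.6 [[213.0, 112.0], [220.0, 171.0], [223.0, 261.0], [221.0, 346.0]]
```

{"fn": "move_arm", "kwargs": {
  "increments": [
    [3.7,1.65,0,0,255],
    [3.7,1.65,0,0,255],
    [3.7,1.65,0,0,255],
    [3.7,1.65,0,0,255],
    [3.7,1.65,0,0,255],
    [4.0,1.75,1,-0.2,255],
    [0,0.2,3,0,255],
    [0,0,3,0,255],
    [0,0,1,0,255],
    [0,0,0,0,255],
    [0,0,0,0,255]
  ]
}}

```text
time: 28.43
ee_pos: [0.604, -0.0845, 0.1172]
orientation: [-0.0, 0.698, 0.716, 0.0]
force: [0.6, -0.3, 0.1]
gripper_width: -0.0001
```

```bash
python3 -c "
from h import *
plan(.608,-.0875,.0885,91.2)"
```

```text
t 28.43 tcp [ 0.604  -0.0845  0.1172] head 91.46 tilt [-0.0001  0.0002] w -0.0001 F [ 0.6 -0.3  0.1]
yaw 0.26
delta after yaw cm [-0.31  0.4   2.87]
delta cm [-0.31  0.4   2.87] norm 2.91
```

{"fn": "move_arm", "kwargs": {
  "increments": [
    [-0.3,0.4,0.6,0.2,255],
    [0,0,0.8,0,255],
    [0,0,0.7,0,255],
    [0,0,0.4,0,255],
    [0,0,0.35,0,255],
    [0,0,0,0,255],
    [0,0,0,0,255]
  ]
}}

```text
time: 29.02
ee_pos: [0.6082, -0.0884, 0.0887]
orientation: [0.001, 0.7, 0.715, 0.0]
force: [-1.1, -0.9, 6.3]
gripper_width: 0.0
```

{"fn": "move_arm", "kwargs": {
  "increments": [
    [0,0.3,0,0,255],
    [0,0.4,0,0,255],
    [0,0.4,0,0,255],
    [0,0.4,0,0,255],
    [0,0.4,0,0,255],
    [0,0.3,0,0,255],
    [0,0,0,0,255],
    [0,0,0,0,255],
    [0,0,-1,0,255],
    [0,0,-1.5,0,255],
    [0,-2.2,0,0,255],
    [0,0,0,0,255]
  ]
}}

```text
time: 30.02
ee_pos: [0.6054, -0.0876, 0.1137]
orientation: [-0.001, 0.7, 0.715, -0.001]
force: [1.0, -0.3, -1.1]
gripper_width: -0.0001
```

```bash
python3 -c "
from h import *
plan(.608,-.0875,.0885,91.2)"
```

```text
t 30.02 tcp [ 0.6054 -0.0876  0.1137] head 91.22 tilt [-0.0023  0.0006] w -0.0001 F [ 1.  -0.3 -1.1]
yaw 0.02
delta after yaw cm [0.01 0.26 2.52]
delta cm [0.   0.26 2.52] norm 2.54
```

{"fn": "move_arm", "kwargs": {
  "increments": [
    [0,0.2,0.6,0,255],
    [0,0,0.8,0,255],
    [0,0,0.4,0,255],
    [0,0,0.4,0,255],
    [0,0,0.32,0,255],
    [0,0,0,0,255],
    [0,0,0,0,255]
  ]
}}

```text
time: 30.6
ee_pos: [0.6103, -0.0878, 0.088]
orientation: [0.0, 0.699, 0.715, 0.0]
force: [-1.1, 1.4, 6.8]
gripper_width: 0.0001
```

{"fn": "move_arm", "kwargs": {
  "increments": [
    [0,0.3,0,0,255],
    [0,0.4,0,0,255],
    [0,0.4,0,0,255],
    [0,0.4,0,0,255],
    [0,0.4,0,0,255],
    [0,0.3,0,0,255],
    [0,0,0,0,255],
    [0,0,0,0,255],
    [0,0,-1,0,255],
    [0,0,-2.5,0,255],
    [0,0,-4,0,255],
    [0,0,-3,0,255]
  ]
}}

```text
time: 31.6
ee_pos: [0.6318, -0.0873, 0.1947]
orientation: [-0.0, 0.699, 0.715, -0.0]
force: [0.8, -0.7, -0.2]
gripper_width: -0.0001
```

{"fn": "move_arm", "kwargs": {
  "increments": [
    [-4,-1.5,0,0,255],
    [-4,-1.5,0,0,255],
    [-4,-1.5,0,0,255],
    [-4,-1.5,0,0,255],
    [-4,-1.5,0,0,255],
    [-2,0,0,0,255],
    [0,0,0,0,255]
  ]
}}

```text
time: 32.18
ee_pos: [0.5619, -0.3088, 0.1924]
orientation: [0.0, 0.701, 0.713, -0.001]
force: [-0.4, 1.4, 0.2]
gripper_width: -0.0001
```

```bash
python3 -c "
from h import *
plan(.605,-.0875,.0885,91.2)
c=capture('top'); a=c['pixels'][178:222,262:302]; A=cv2.resize(a[...,::-1],None,fx=12,fy=12,interpolation=cv2.INTER_CUBIC)
cv2.imwrite('pics/w5a.png',A)
for o in lids(c): print('top',o)
"
```

```text
t 32.18 tcp [ 0.5619 -0.3088  0.1924] head 90.92 tilt [-0.0008 -0.0009] w -0.0001 F [-0.4  1.4  0.2]
yaw -0.28
delta after yaw cm [22.03  4.78 10.39]
delta cm [22.07  4.68 10.37] norm 24.83
top (array([0.7064, 0.2854]), array([0.7113, 0.2878]), 0.0266, np.float64(0.1028), np.int32(76))
top (array([ 0.6157, -0.0863]), array([ 0.6144, -0.0882]), 0.0252, np.float64(0.092), np.int32(125))
top (array([ 0.4683, -0.105 ]), array([ 0.4684, -0.1054]), 0.0321, np.float64(0.0967), np.int32(321))
top (array([0.4695, 0.0969]), array([0.4684, 0.0974]), 0.0324, np.float64(0.0967), np.int32(323))
top (array([ 0.4684, -0.0032]), array([ 0.4675, -0.0027]), 0.0322, np.float64(0.0967), np.int32(324))
```

View pics/w5a.png

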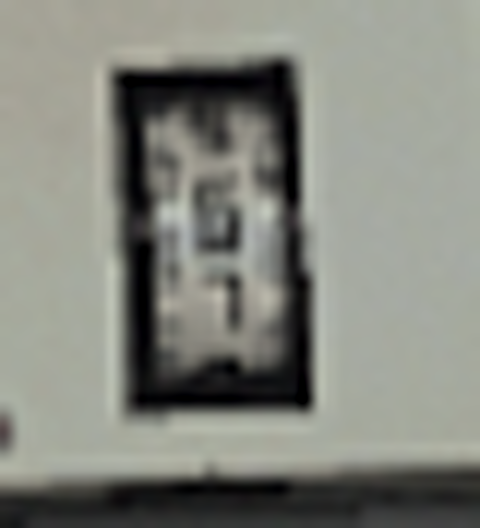

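```bash
python3 -c "
from h import *
c=capture('scene'); u0,v0=212,206; a=c['pixels'][v0:v0+36,u0:u0+40]; B=cv2.resize(a[...,::-1],(640,576),interpolation=cv2.INTER_CUBIC)
x0=.619
for s,col in ((6.0,(0,0,255)),(6.2,(0,200,0))):
  for k in (5,6,7):
    t=(s-k)*.6283
    p=[]
    for dy in (-.006,.006):
      q=((proj(c,[x0+.04*np.sin(t),-.0875+dy,.055+.04*np.cos(t)])-[u0,v0]+.5)*16)
      p.append(tuple(int(i) for i in q))
    cv2.line(B,p[0],p[1],col,1)
cv2.imwrite('pics/w6.png',B)
c=capture('top'); u0,v0=262,178; a=c['pixels'][v0:v0+44,u0:u0+40]; B=cv2.resize(a[...,::-1],(520,572),interpolation=cv2.INTER_LANCZOS4)
cv2.imwrite('pics/w6a.png',B)
prof=c['pixels'][178:222,276:284].astype(int).mean((1,2)); print(prof.round().astype(int))
"
```

```text
[162 162 163 168 154  94   8  14  46  78 102 113 123 139 131 120 133 137
 135 122 112 148 140 125 145 142 129 127 131 106  58  27  20  10 127 176
 165 166 167 120  15  24  34  52]
```

View pics/w6.png

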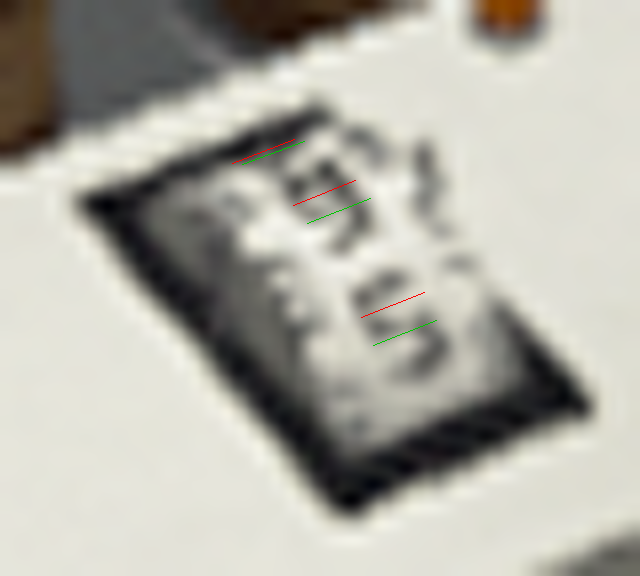

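View pics/w6a.png

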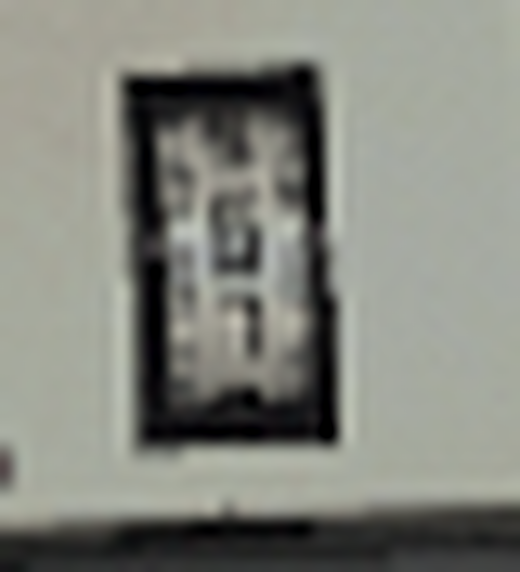

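{"fn": "move_arm", "kwargs": {
  "increments": [
    [3.7,0.95,0,0,255],
    [3.7,0.95,0,0,255],
    [3.7,0.95,0,0,255],
    [3.7,0.95,0,0,255],
    [3.7,0.95,0,0,255],
    [3.5,1.05,1,0,255],
    [0,0,3,0,255],
    [0,0,3,0,255],
    [0,0,1,0,255],
    [0,0,0,0,255],
    [0,0,0,0,255]
  ]
}}

```text
time: 33.25
ee_pos: [0.6168, -0.0821, 0.1134]
orientation: [-0.0, 0.699, 0.715, 0.0]
force: [1.2, 0.1, 0.7]
gripper_width: 0.0001
```

```bash
python3 -c "
from h import *
plan(.620,-.0875,.0885,91.2)"
```

```text
t 33.25 tcp [ 0.6168 -0.0821  0.1134] head 91.27 tilt [-0.0002  0.0003] w 0.0001 F [1.2 0.1 0.7]
yaw 0.07
delta after yaw cm [-0.54  0.31  2.49]
delta cm [-0.54  0.31  2.49] norm 2.56
```

{"fn": "move_arm", "kwargs": {
  "increments": [
    [-0.54,0.31,0,0,255],
    [0,0,0.6,0,255],
    [0,0,0.8,0,255],
    [0,0,0.4,0,255],
    [0,0,0.4,0,255],
    [0,0,0.3,0,255],
    [0,0,0,0,255],
    [0,0,0,0,255],
    [0,-0.1,0,0,255],
    [0,-0.15,0,0,255],
    [0,0,0,0,255],
    [0,0,0,0,255]
  ]
}}

```text
time: 34.25
ee_pos: [0.6184, -0.0885, 0.089]
orientation: [0.001, 0.7, 0.715, 0.001]
force: [0.2, -0.8, 6.9]
gripper_width: -0.0002
```

{"fn": "move_arm", "kwargs": {
  "increments": [
    [0,0,-1,0,255],
    [0,0,-2.5,0,255],
    [0,0,-4,0,255],
    [0,0,-3,0,255],
    [-4,-1.5,0,0,255],
    [-4,-1.5,0,0,255],
    [-4,-1.5,0,0,255],
    [-4,-1.5,0,0,255],
    [-4,-1.5,0,0,255],
    [-2,0,0,0,255],
    [0,0,0,0,255]
  ]
}}

```text
time: 35.17
ee_pos: [0.5474, -0.3094, 0.1928]
orientation: [0.0, 0.701, 0.713, -0.0]
force: [-0.8, 0.1, 0.2]
gripper_width: -0.0
```

```bash
python3 -c "
from h import *
plan(.654,.12,.25,91.2)
c=capture('top'); save(c,'t7'); a=c['pixels'][178:222,262:302]; A=cv2.resize(a[...,::-1],None,fx=12,fy=12,interpolation=cv2.INTER_CUBIC)
cv2.imwrite('pics/w7a.png',A)
a=c['pixels'][175:222,200:250]; A=cv2.resize(a[...,::-1],None,fx=12,fy=12,interpolation=cv2.INTER_CUBIC)
cv2.imwrite('pics/lev.png',A)
P=full(c); z=P[...,2]
m=(z>.076)&(z<.11)&(P[...,1]>.02)&(P[...,1]<.2)&(P[...,0]>.58)&(P[...,0]<.72)
print(P[m][:,:2].mean(0), m.sum(), cv2.minAreaRect(P[m][:,:2].astype(np.float32)))
for p in ([.6545,.0425,.085],[.653,.1225,.136]): print(((proj(c,p)-[200,175]+.5)*12).round())
"
```

```text
t 35.17 tcp [ 0.5474 -0.3094  0.1928] head 90.93 tilt [-0.0001 -0.001 ] w -0.0 F [-0.8  0.1  0.2]
yaw -0.27
delta after yaw cm [42.7  11.56 -5.72]
delta cm [42.75 11.35 -5.77] norm 44.61
[0.65239794 0.07103046] 171 ((0.6515197157859802, 0.0813286155462265), (0.030401522293686867, 0.10388384759426117), 6.132930755615234)
[475. 144.]
[157. 117.]
```

View pics/w7a.png

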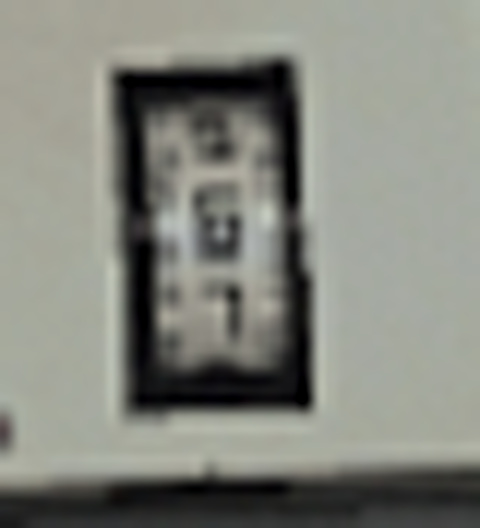

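View pics/lev.png

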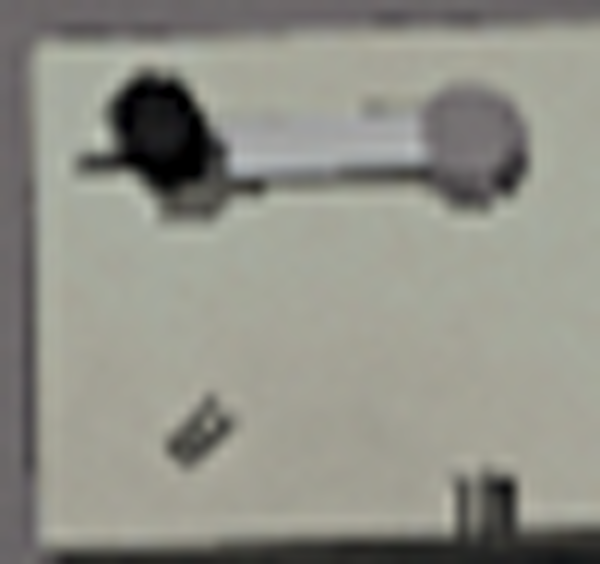

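{"fn": "move_arm", "kwargs": {
  "increments": [
    [3.9,0.95,-0.3,-0.25,0],
    [3.9,0.95,0,0,0],
    [3.9,0.95,0,0,0],
    [3.9,0.95,0,0,0],
    [3.9,0.95,0,0,0],
    [3.9,0.95,0,0,0],
    [3.9,0.95,0,0,0],
    [3.9,0.95,0,0,0],
    [3.9,0.95,0,0,0],
    [3.9,0.95,0,0,0],
    [3.9,0.95,0,0,0],
    [0,0,0,0,0]
  ]
}}

```text
time: 36.22
ee_pos: [0.6417, 0.136, 0.1957]
orientation: [-0.001, 0.695, 0.719, 0.001]
force: [-1.1, -0.2, -1.4]
gripper_width: 0.0855
```

{"fn": "move_arm", "kwargs": {
  "increments": [
    [0,0,0,0,0],
    [0,0,0,0,0]
  ]
}}

```text
time: 36.38
ee_pos: [0.6416, 0.1278, 0.1957]
orientation: [-0.0, 0.697, 0.717, -0.0]
force: [-0.2, -0.1, 0.8]
gripper_width: 0.0853
```

```bash
python3 -c "
from h import *
plan(.653,.1225,.1,91.2)
c=capture('scene'); save(c,'s8')"
```

```text
t 36.38 tcp [0.6416 0.1278 0.1957] head 91.59 tilt [-0.0009 -0.0002] w 0.0853 F [-0.2 -0.1  0.8]
yaw 0.39
delta after yaw cm [-0.55  1.12  9.57]
delta cm [-0.56  1.13  9.57] norm 9.65
```

View pics/s8.png

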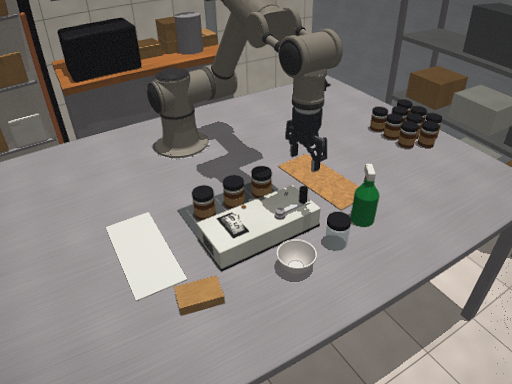

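{"fn": "move_arm", "kwargs": {
  "increments": [
    [-0.56,1.13,0,0.39,0],
    [0,0,1.5,0,0],
    [0,0,2,0,0],
    [0,0,2,0,0],
    [0,0,2,0,0],
    [0,0,1.5,0,0],
    [0,0,0.5,0,0],
    [0,0,0,0,110],
    [0,0,0,0,110],
    [0,0,0,0,110]
  ],
  "force": 20
}}

```text
time: 37.27
ee_pos: [0.6547, 0.1211, 0.1024]
orientation: [0.001, 0.701, 0.714, 0.001]
force: [1.3, 1.1, 0.2]
gripper_width: 0.0514
```

```bash
python3 -c "
from h import *
plan(.653,.1225,.1,91.2)
c=capture('scene'); a=c['pixels'][130:250,230:360]; cv2.imwrite('pics/k1.png',cv2.resize(a[...,::-1],None,fx=6,fy=6,interpolation=cv2.INTER_CUBIC))"
```

```text
t 37.27 tcp [0.6547 0.1211 0.1024] head 91.05 tilt [0.0025 0.0003] w 0.0514 F [1.3 1.1 0.2]
yaw -0.15
delta after yaw cm [ 0.15 -0.16  0.24]
delta cm [ 0.15 -0.16  0.24] norm 0.33
```

View pics/k1.png

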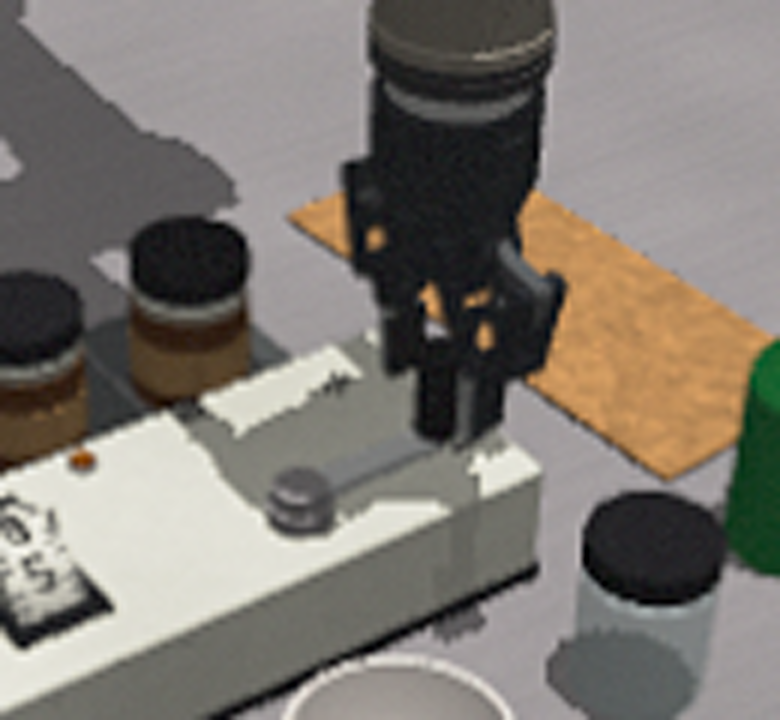

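{"fn": "move_arm", "kwargs": {
  "increments": [
    [0,0,0,0,160],
    [0,0,0,0,190],
    [0,0,0,0,210],
    [0,0,0,0,255],
    [0,0,0,0,255],
    [0,0,0,0,255]
  ],
  "force": 20
}}

```text
time: 37.82
ee_pos: [0.6542, 0.1216, 0.1017]
orientation: [0.0, 0.7, 0.714, 0.0]
force: [-2.0, -0.2, 5.5]
gripper_width: 0.0232
```

```bash
python3 -c "
from h import *
plan(.653,.1225,.1,91.2)"
```

```text
t 37.82 tcp [0.6542 0.1216 0.1017] head 91.1 tilt [0.0013 0.0001] w 0.0232 F [-2.  -0.2  5.5]
yaw -0.1
delta after yaw cm [ 0.1  -0.12  0.17]
delta cm [ 0.1  -0.12  0.17] norm 0.23
```

{"fn": "move_arm", "kwargs": {
  "increments": [
    [-0.017,-0.52,0,-3.75,255],
    [-0.017,-0.52,0,-3.75,255],
    [-0.017,-0.52,0,-3.75,255],
    [-0.017,-0.52,0,-3.75,255],
    [-0.017,-0.52,0,-3.75,255],
    [-0.017,-0.52,0,-3.75,255],
    [0,0,0,0,255],
    [0,0,0,0,255]
  ]
}}

```text
time: 38.48
ee_pos: [0.6238, 0.1147, 0.1017]
orientation: [0.001, 0.548, 0.837, 0.0]
force: [-0.0, -0.3, 5.5]
gripper_width: 0.0234
```

```bash
python3 -c "
from h import *
plan(.598,.097,.1017,136.2)
s=get_state(); d=s['ee_pos'][:2]-[.6557,.0416]; print(np.linalg.norm(d),np.degrees(np.arctan2(d[1],d[0]))-91.2, s['wrist_torque'])"
```

```text
t 38.48 tcp [0.6238 0.1147 0.1017] head 113.56 tilt [ 0.0014 -0.0001] w 0.0234 F [-0.  -0.3  5.5]
yaw -22.64
delta after yaw cm [ 0.64 -3.07  0.  ]
delta cm [-0.59 -3.08 -0.  ] norm 3.13
0.07975149471244308 22.339351579635135 [-0.15654497  0.13668092  0.02493506]
```

Arc tracks well; the other half.

{"fn": "move_arm", "kwargs": {
  "increments": [
    [-0.017,-0.52,0,-3.75,255],
    [-0.017,-0.52,0,-3.75,255],
    [-0.017,-0.52,0,-3.75,255],
    [-0.017,-0.52,0,-3.75,255],
    [-0.017,-0.52,0,-3.75,255],
    [-0.017,-0.52,0,-3.75,255],
    [0,0,0,0,255],
    [0,0,0,0,255]
  ]
}}

```text
time: 39.15
ee_pos: [0.5987, 0.0969, 0.1017]
orientation: [0.001, 0.374, 0.927, 0.0]
force: [-0.4, -1.3, 5.7]
gripper_width: 0.0232
```

```bash
python3 -c "
from h import *
plan(.598,.097,.1017,136.2)
s=get_state(); d=s['ee_pos'][:2]-[.6557,.0416]; print(np.linalg.norm(d),np.degrees(np.arctan2(d[1],d[0]))-91.2, s['wrist_torque'])
c=capture('scene'); a=c['pixels'][150:250,220:340]; cv2.imwrite('pics/k2.png',cv2.resize(a[...,::-1],None,fx=6,fy=6,interpolation=cv2.INTER_CUBIC))
c=capture('top');a=c['pixels'][165:232,195:265]; cv2.imwrite('pics/k2t.png',cv2.resize(a[...,::-1],None,fx=8,fy=8,interpolation=cv2.INTER_CUBIC))"
```

```text
t 39.15 tcp [0.5987 0.0969 0.1017] head 136.04 tilt [ 0.0018 -0.0002] w 0.0232 F [-0.4 -1.3  5.7]
yaw -0.16
delta after yaw cm [ 0.06 -0.04  0.  ]
delta cm [ 0.06 -0.04  0.  ] norm 0.07
0.07941121941206865 44.71081423968424 [-0.15966259  0.08169147  0.04888852]
```

View pics/k2.png

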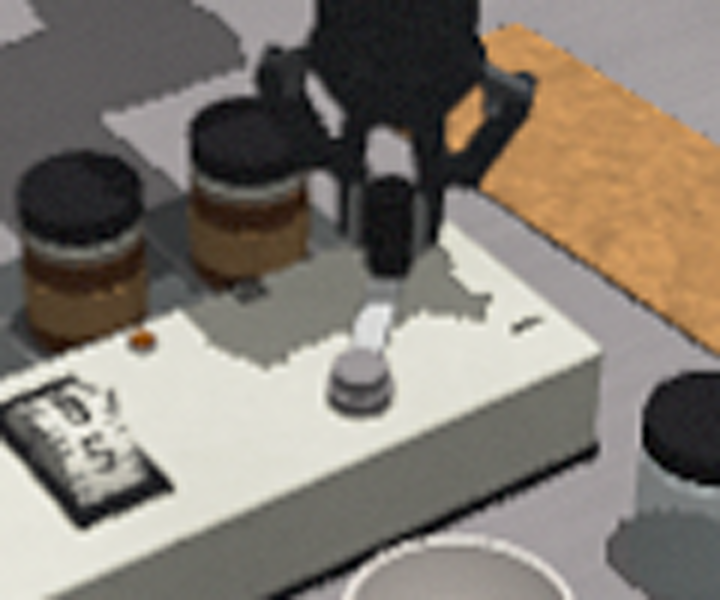

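View pics/k2t.png

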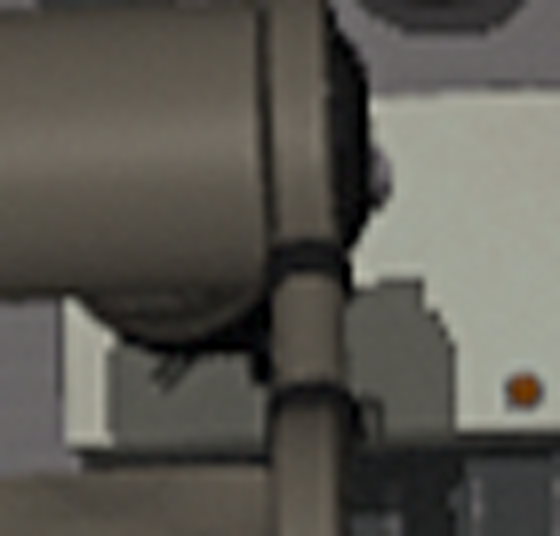

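{"fn": "move_arm", "kwargs": {
  "increments": [
    [0,0,0,0,255],
    [0,0,0,0,255],
    [0,0,0,0,255],
    [0,0,0,0,255],
    [0,0,0,0,255],
    [0,0,0,0,255],
    [0,0,0,0,255],
    [0,0,0,0,255],
    [0,0,0,0,255],
    [0,0,0,0,255],
    [0,0,0,0,255],
    [0,0,0,0,255]
  ]
}}

```text
time: 40.25
ee_pos: [0.5987, 0.0969, 0.1017]
orientation: [0.001, 0.374, 0.927, 0.0]
force: [-0.4, -2.6, 7.2]
gripper_width: 0.0235
```

{"fn": "move_arm", "kwargs": {
  "increments": [
    [0,0,0,0,255],
    [0,0,0,0,255],
    [0,0,0,0,255],
    [0,0,0,0,255],
    [0,0,0,0,255],
    [0,0,0,0,255],
    [0,0,0,0,255],
    [0,0,0,0,255],
    [0,0,0,0,255],
    [0,0,0,0,255],
    [0,0,0,0,255],
    [0,0,0,0,255]
  ]
}}

```text
time: 41.25
ee_pos: [0.5987, 0.0969, 0.1017]
orientation: [0.001, 0.374, 0.927, 0.0]
force: [-0.5, -2.5, 6.1]
gripper_width: 0.0235
```

{"fn": "move_arm", "kwargs": {
  "increments": [
    [0,0,0,0,255],
    [0,0,0,0,255],
    [0,0,0,0,255],
    [0,0,0,0,255],
    [0,0,0,0,255],
    [0,0,0,0,255],
    [0,0,0,0,255],
    [0,0,0,0,255]
  ]
}}

```text
time: 41.92
ee_pos: [0.5987, 0.0969, 0.1017]
orientation: [0.001, 0.374, 0.927, 0.0]
force: [-1.5, -0.7, 5.9]
gripper_width: 0.0233
```

{"fn": "move_arm", "kwargs": {
  "increments": [
    [-0.017,0.52,0,3.75,255],
    [-0.017,0.52,0,3.75,255],
    [-0.017,0.52,0,3.75,255],
    [-0.017,0.52,0,3.75,255],
    [-0.017,0.52,0,3.75,255],
    [-0.017,0.52,0,3.75,255],
    [0,0,0,0,255],
    [0,0,0,0,255]
  ]
}}

```text
time: 42.58
ee_pos: [0.6245, 0.115, 0.1017]
orientation: [0.001, 0.548, 0.836, 0.001]
force: [1.0, 0.3, 6.2]
gripper_width: 0.0237
```

```bash
python3 -c "
from h import *
plan(.654,.1215,.1017,91.2)
s=get_state(); d=s['ee_pos'][:2]-[.6557,.0416]; print(np.linalg.norm(d),np.degrees(np.arctan2(d[1],d[0]))-91.2, s['wrist_torque'])"
```

```text
t 42.58 tcp [0.6245 0.115  0.1017] head 113.5 tilt [0.0022 0.0001] w 0.0237 F [1.  0.3 6.2]
yaw 22.3
delta after yaw cm [0.59 2.96 0.  ]
delta cm [-0.58  2.96  0.01] norm 3.02
0.07976212230901543 21.820970276138226 [-0.09530137  0.08890708 -0.09978308]
```

{"fn": "move_arm", "kwargs": {
  "increments": [
    [-0.017,0.52,0,3.75,255],
    [-0.017,0.52,0,3.75,255],
    [-0.017,0.52,0,3.75,255],
    [-0.017,0.52,0,3.75,255],
    [-0.017,0.52,0,3.75,255],
    [-0.017,0.47,0,3.6,255],
    [0,0,0,0,255],
    [0,0,0,0,255]
  ]
}}

```text
time: 43.25
ee_pos: [0.6543, 0.1216, 0.1017]
orientation: [0.001, 0.7, 0.714, 0.001]
force: [-0.1, -1.3, 5.6]
gripper_width: 0.0234
```

```bash
python3 -c "
from h import *
plan(.654,.1215,.1017,91.2)
s=get_state(); d=s['ee_pos'][:2]-[.6557,.0416]; print(np.linalg.norm(d),np.degrees(np.arctan2(d[1],d[0]))-91.2, s['wrist_torque'])"
```

```text
t 43.25 tcp [0.6543 0.1216 0.1017] head 91.15 tilt [0.0021 0.0002] w 0.0234 F [-0.1 -1.3  5.6]
yaw -0.05
delta after yaw cm [-0.01 -0.03  0.  ]
delta cm [-0.01 -0.03  0.  ] norm 0.03
0.07997734560815312 -0.18355092128481942 [ 0.00093898 -0.01112045 -0.05628987]
```

{"fn": "move_arm", "kwargs": {
  "increments": [
    [0,0.15,0,0,255],
    [0,0,0,0,255],
    [0,0,0,0,255]
  ]
}}

```text
time: 43.5
ee_pos: [0.6544, 0.1216, 0.1017]
orientation: [-0.0, 0.7, 0.714, -0.0]
force: [-5.1, -0.9, 8.2]
gripper_width: 0.0236
```

{"fn": "move_arm", "kwargs": {
  "increments": [
    [0,0,0,0,170],
    [0,0,0,0,110],
    [0,0,0,0,80],
    [0,0,0,0,80],
    [0,0,-2,0,80],
    [0,0,-4,0,0],
    [0,0,-4,0,0],
    [-3,-3,0,0,0],
    [-4,-4,0,0,0]
  ]
}}

```text
time: 44.25
ee_pos: [0.5996, 0.0617, 0.204]
orientation: [0.003, 0.698, 0.716, 0.003]
force: [0.1, -1.5, -2.0]
gripper_width: 0.0851
```

```bash
python3 -c "
from h import *
plan(.47,.095,.16,180)
c=capture('scene'); save(c,'s9')
for o in lids(c): print(o)
c=capture('top'); save(c,'t9')
for o in lids(c): print('t',o)
"
```

```text
t 44.25 tcp [0.5996 0.0617 0.204 ] head 91.39 tilt [ 0.0089 -0.0001] w 0.0851 F [ 0.1 -1.5 -2. ]
yaw -88.61
delta after yaw cm [12.96  3.33  4.4 ]
delta cm [  3.64 -12.91   4.29] norm 14.08
(array([0.4755, 0.0903]), array([0.4715, 0.0937]), 0.0343, np.float64(0.0971), np.int32(229))
(array([ 0.4744, -0.0092]), array([ 0.4705, -0.006 ]), 0.0347, np.float64(0.0969), np.int32(255))
(array([ 0.475 , -0.1099]), array([ 0.4703, -0.1089]), 0.0327, np.float64(0.0972), np.int32(256))
(array([ 0.6235, -0.0911]), array([ 0.623 , -0.0908]), 0.0258, np.float64(0.0922), np.int32(145))
t (array([0.7064, 0.2857]), array([0.7117, 0.2882]), 0.0268, np.float64(0.1029), np.int32(79))
t (array([ 0.617 , -0.0861]), array([ 0.6169, -0.0875]), 0.0251, np.float64(0.0923), np.int32(123))
t (array([ 0.4683, -0.1047]), array([ 0.4689, -0.1052]), 0.0323, np.float64(0.0969), np.int32(323))
t (array([ 0.4682, -0.0153]), array([ 0.4678, -0.0076]), 0.0301, np.float64(0.0967), np.int32(181))
```

View pics/s9.png

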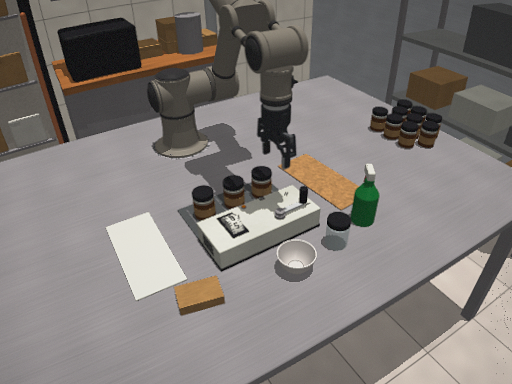

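{"fn": "move_arm", "kwargs": {
  "increments": [
    [0,0,0,-7,0],
    [0,0,0,-7,0],
    [0,0,0,-7,0],
    [0,0,0,-7,0],
    [0,0,0,-7,0],
    [0,0,0,-7,0],
    [0,0,0,-7,0],
    [0,0,0,-7,0],
    [0,0,0,-7,0],
    [0,0,0,-7,0],
    [0,0,0,-7,0],
    [0,0,0,-7,0]
  ]
}}

```text
time: 45.35
ee_pos: [0.5975, 0.0615, 0.2005]
orientation: [-0.0, 0.039, 0.999, 0.0]
force: [-0.1, 0.0, -0.3]
gripper_width: 0.0853
```

```bash
python3 -c "
from h import *
plan(.471,.095,.14,180)"
```

```text
t 45.35 tcp [0.5975 0.0615 0.2005] head 175.58 tilt [-0.0002  0.0002] w 0.0853 F [-0.1  0.  -0.3]
yaw -4.42
delta after yaw cm [12.65  3.35  6.05]
delta cm [12.87  2.36  6.05] norm 14.42
```

{"fn": "move_arm", "kwargs": {
  "increments": [
    [0,0,0,-4.4,0],
    [3.16,0.84,0,0,0],
    [3.16,0.84,0,0,0],
    [3.16,0.84,2,0,0],
    [3.16,0.84,4,0,0],
    [0,0,0,0,0],
    [0,0,0,0,0],
    [0,0,0,0,0]
  ]
}}

```text
time: 46.02
ee_pos: [0.4786, 0.0942, 0.1492]
orientation: [0.001, 0.003, 1.0, 0.0]
force: [0.4, -0.7, 1.1]
gripper_width: 0.0852
```

```bash
python3 -c "
from h import *
plan(.4715,.0948,.0425,180)"
```

```text
t 46.02 tcp [0.4786 0.0942 0.1492] head 179.65 tilt [0.002  0.0001] w 0.0852 F [ 0.4 -0.7  1.1]
yaw -0.35
delta after yaw cm [ 0.71  0.06 10.67]
delta cm [ 0.73  0.06 10.67] norm 10.69
```

{"fn": "move_arm", "kwargs": {
  "increments": [
    [0.7,0.06,1.2,-0.3,0],
    [0,0,2.5,0,0],
    [0,0,2.5,0,0],
    [0,0,2.5,0,0],
    [0,0,1.9,0,0],
    [0,0,0,0,0],
    [0,0,0,0,0],
    [0,0,0,0,255],
    [0,0,0,0,255],
    [0,0,0,0,255],
    [0,0,0,0,255],
    [0,0,0,0,255]
  ],
  "force": 40
}}

```text
time: 47.02
ee_pos: [0.4716, 0.0947, 0.0436]
orientation: [0.002, 0.001, 1.0, 0.0]
force: [2.0, 0.6, 6.0]
gripper_width: 0.0633
```

{"fn": "move_arm", "kwargs": {
  "increments": [
    [0,0,0,0,255],
    [0,0,-1,0,255],
    [0,0,-3,0,255],
    [0,0,-3,0,255],
    [0,0,-3,0,255],
    [0,0,-1,0,255],
    [0,0,0,0,255]
  ]
}}

```text
time: 47.6
ee_pos: [0.4713, 0.0948, 0.155]
orientation: [0.002, 0.0, 1.0, 0.0]
force: [0.0, 1.1, -3.7]
gripper_width: 0.0629
```

```bash
python3 -c "
from h import *
plan(.592,.328,.15,180)"
```

```text
t 47.6 tcp [0.4713 0.0948 0.155 ] head 179.95 tilt [0.0047 0.0003] w 0.0629 F [ 0.   1.1 -3.7]
yaw -0.05
delta after yaw cm [-12.07  23.32   0.5 ]
delta cm [-12.05  23.34   0.56] norm 26.27
```

{"fn": "move_arm", "kwargs": {
  "increments": [
    [-1.5,2.92,0,0,255],
    [-1.5,2.92,0,0,255],
    [-1.5,2.92,0,0,255],
    [-1.5,2.92,0,0,255],
    [-1.5,2.92,0,0,255],
    [-1.5,2.92,0,0,255],
    [-1.5,2.92,0,0,255],
    [-1.5,2.92,0,0,255],
    [0,0,0,0,255],
    [0,0,0,0,255],
    [0,0,0,0,255]
  ]
}}

```text
time: 48.52
ee_pos: [0.5892, 0.3276, 0.1501]
orientation: [-0.002, 0.0, 1.0, -0.001]
force: [0.0, -0.1, -2.7]
gripper_width: 0.0631
```

{"fn": "move_arm", "kwargs": {
  "increments": [
    [0,0,3,0,255],
    [0,0,3,0,255],
    [0,0,2.5,0,255],
    [0,0,1.5,0,255],
    [0,0,0.5,0,255],
    [0,0,0,0,255],
    [0,0,0,0,255]
  ]
}}

```text
time: 49.1
ee_pos: [0.5908, 0.3277, 0.0484]
orientation: [0.0, 0.001, 1.0, 0.0]
force: [-0.1, -0.9, -2.9]
gripper_width: 0.0638
```

```bash
python3 -c "
from h import *
plan(.592,.328,.0438,180)"
```

```text
t 49.1 tcp [0.5908 0.3277 0.0484] head 179.9 tilt [0.001  0.0004] w 0.0638 F [-0.1 -0.9 -2.9]
yaw -0.1
delta after yaw cm [-0.12  0.03  0.46]
delta cm [-0.12  0.03  0.46] norm 0.48
```

{"fn": "move_arm", "kwargs": {
  "increments": [
    [0,0,0.25,0,255],
    [0,0,0.18,0,255],
    [0,0,0,0,255],
    [0,0,0,0,255]
  ]
}}

```text
time: 49.43
ee_pos: [0.5906, 0.3282, 0.0438]
orientation: [0.0, 0.0, 1.0, 0.0]
force: [-0.6, -0.0, -2.0]
gripper_width: 0.0631
```

{"fn": "move_arm", "kwargs": {
  "increments": [
    [0,0,0,0,0],
    [0,0,0,0,0],
    [0,0,0,0,0],
    [0,0,-1,0,0],
    [0,0,-3,0,0],
    [0,0,-4,0,0],
    [0,0,-3,0,0],
    [0,0,0,0,0],
    [0,0,0,0,0]
  ]
}}

```text
time: 50.18
ee_pos: [0.5917, 0.3287, 0.157]
orientation: [0.003, 0.0, 1.0, 0.001]
force: [-0.2, -0.2, -0.4]
gripper_width: 0.0856
```

```bash
python3 -c "
from h import *
plan(.471,-.005,.155,180)
c=capture('scene'); save(c,'s10')
for o in lids(c): print(o)
c=capture('top')
for o in lids(c): print('t',o)"
```

```text
t 50.18 tcp [0.5917 0.3287 0.157 ] head 179.95 tilt [0.0059 0.0025] w 0.0856 F [-0.2 -0.2 -0.4]
yaw -0.05
delta after yaw cm [ 12.07 -33.37   0.2 ]
delta cm [ 12.04 -33.38   0.05] norm 35.49
(array([0.5938, 0.3239]), array([0.591 , 0.3274]), 0.0338, np.float64(0.0973), np.int32(222))
(array([ 0.4745, -0.0091]), array([ 0.4702, -0.005 ]), 0.0357, np.float64(0.0971), np.int32(254))
(array([ 0.4755, -0.1102]), array([ 0.4715, -0.1092]), 0.0334, np.float64(0.0971), np.int32(260))
(array([ 0.6239, -0.0904]), array([ 0.6231, -0.0903]), 0.0248, np.float64(0.0925), np.int32(145))
t (array([0.7066, 0.2858]), array([0.7116, 0.288 ]), 0.0265, np.float64(0.1031), np.int32(75))
t (array([ 0.6171, -0.0857]), array([ 0.6172, -0.0878]), 0.0278, np.float64(0.0918), np.int32(128))
t (array([0.5765, 0.3271]), array([0.5833, 0.3276]), 0.0296, np.float64(0.0966), np.int32(170))
t (array([ 0.4684, -0.1049]), array([ 0.4687, -0.1048]), 0.0321, np.float64(0.0968), np.int32(321))
t (array([ 0.4684, -0.0032]), array([ 0.4676, -0.0027]), 0.0322, np.float64(0.0968), np.int32(324))
```

View pics/s10.png

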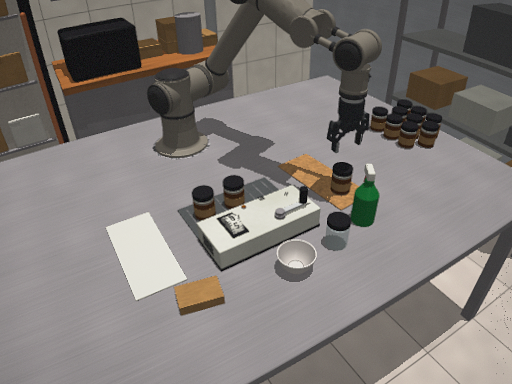

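{"fn": "move_arm", "kwargs": {
  "increments": [
    [1.2,-3.34,0,0,0],
    [1.2,-3.34,0,0,0],
    [1.2,-3.34,0,0,0],
    [1.2,-3.34,0,0,0],
    [1.2,-3.34,0,0,0],
    [1.2,-3.34,0,0,0],
    [1.2,-3.34,0,0,0],
    [1.2,-3.34,0,0,0],
    [1.2,-3.34,0,0,0],
    [1.2,-3.34,0,0,0],
    [0,0,0,0,0],
    [0,0,0,0,0]
  ]
}}

```text
time: 51.28
ee_pos: [0.4689, -0.007, 0.1523]
orientation: [-0.001, 0.002, 1.0, 0.0]
force: [-0.5, 0.2, -0.4]
gripper_width: 0.0854
```

{"fn": "move_arm", "kwargs": {
  "increments": [
    [0,0,0,0,0],
    [0,0,0,0,0]
  ]
}}

```text
time: 51.45
ee_pos: [0.4701, -0.0048, 0.1528]
orientation: [-0.0, -0.0, 1.0, 0.0]
force: [-0.5, 0.3, -0.1]
gripper_width: 0.0854
```

```bash
python3 -c "
from h import *
plan(.4705,-.0052,.0425,180)"
```

```text
t 51.45 tcp [ 0.4701 -0.0048  0.1528] head -180.0 tilt [-0.0009  0.0005] w 0.0854 F [-0.5  0.3 -0.1]
yaw 0.0
delta after yaw cm [-0.04 -0.04 11.03]
delta cm [-0.05 -0.04 11.03] norm 11.03
```

{"fn": "move_arm", "kwargs": {
  "increments": [
    [0,0,1.5,0,0],
    [0,0,2.5,0,0],
    [0,0,2.5,0,0],
    [0,0,2.5,0,0],
    [0,0,1.9,0,0],
    [0,0,0,0,0],
    [0,0,0,0,0],
    [0,0,0,0,255],
    [0,0,0,0,255],
    [0,0,0,0,255],
    [0,0,0,0,255],
    [0,0,0,0,255]
  ],
  "force": 40
}}

```text
time: 52.45
ee_pos: [0.4711, -0.0054, 0.0457]
orientation: [0.002, 0.001, 1.0, 0.0]
force: [0.2, 3.7, 6.8]
gripper_width: 0.0637
```

{"fn": "move_arm", "kwargs": {
  "increments": [
    [0,0,0,0,255],
    [0,0,-1,0,255],
    [0,0,-3,0,255],
    [0,0,-3,0,255],
    [0,0,-3,0,255],
    [0,0,-1,0,255],
    [0,0,0,0,255]
  ]
}}

```text
time: 53.03
ee_pos: [0.4716, -0.0061, 0.1573]
orientation: [0.003, 0.001, 1.0, -0.001]
force: [-0.0, 0.4, -4.7]
gripper_width: 0.063
```

```bash
python3 -c "
from h import *
plan(.5,.32,.15,180)"
```

```text
t 53.03 tcp [ 0.4716 -0.0061  0.1573] head 179.94 tilt [ 0.0063 -0.0011] w 0.063 F [-0.   0.4 -4.7]
yaw -0.06
delta after yaw cm [-2.84 32.61  0.73]
delta cm [-2.8  32.61  0.71] norm 32.74
```

{"fn": "move_arm", "kwargs": {
  "increments": [
    [-0.29,3.26,0,0,255],
    [-0.29,3.26,0,0,255],
    [-0.29,3.26,0,0,255],
    [-0.29,3.26,0,0,255],
    [-0.29,3.26,0,0,255],
    [-0.29,3.26,0,0,255],
    [-0.29,3.26,0,0,255],
    [-0.29,3.26,0,0,255],
    [-0.29,3.26,0,0,255],
    [-0.29,3.26,0,0,255],
    [0,0,0,0,255],
    [0,0,0,0,255]
  ]
}}

```text
time: 54.03
ee_pos: [0.4982, 0.3213, 0.1522]
orientation: [-0.001, -0.001, 1.0, -0.001]
force: [0.0, -0.9, -3.6]
gripper_width: 0.0631
```

{"fn": "move_arm", "kwargs": {
  "increments": [
    [0,0,0,0,255],
    [0,0,3,0,255],
    [0,0,3,0,255],
    [0,0,2.5,0,255],
    [0,0,1.5,0,255],
    [0,0,0.5,0,255],
    [0,0,0,0,255],
    [0,0,0,0,255]
  ]
}}

```text
time: 54.7
ee_pos: [0.5, 0.3197, 0.05]
orientation: [0.0, 0.001, 1.0, 0.0]
force: [0.1, -0.3, -4.4]
gripper_width: 0.0631
```

```bash
python3 -c "
from h import *
plan(.5,.32,.0458,180)"
```

```text
t 54.7 tcp [0.5    0.3197 0.05  ] head 179.88 tilt [0.0009 0.0004] w 0.0631 F [ 0.1 -0.3 -4.4]
yaw -0.12
delta after yaw cm [0.   0.03 0.42]
delta cm [0.   0.03 0.42] norm 0.42
```

{"fn": "move_arm", "kwargs": {
  "increments": [
    [0,0,0.22,0,255],
    [0,0,0.18,0,255],
    [0,0,0,0,255],
    [0,0,0,0,255]
  ]
}}

```text
time: 55.03
ee_pos: [0.4996, 0.3203, 0.0458]
orientation: [0.0, 0.0, 1.0, 0.0]
force: [1.0, -0.8, -3.5]
gripper_width: 0.063
```

{"fn": "move_arm", "kwargs": {
  "increments": [
    [0,0,0,0,0],
    [0,0,0,0,0],
    [0,0,0,0,0],
    [0,0,-1,0,0],
    [0,0,-3,0,0],
    [0,0,-4,0,0],
    [0,0,-3,0,0],
    [0,0,0,0,0],
    [0,0,0,0,0]
  ]
}}

```text
time: 55.78
ee_pos: [0.5004, 0.3208, 0.1583]
orientation: [0.003, 0.0, 1.0, 0.001]
force: [1.2, 0.1, -0.9]
gripper_width: 0.0853
```

```bash
python3 -c "
from h import *
plan(.471,-.1075,.155,180)
c=capture('scene'); save(c,'s11')
for o in lids(c): print(o)
c=capture('top')
for o in lids(c): print('t',o)"
```

```text
t 55.78 tcp [0.5004 0.3208 0.1583] head 179.95 tilt [0.0051 0.0025] w 0.0853 F [ 1.2  0.1 -0.9]
yaw -0.05
delta after yaw cm [  2.94 -42.83   0.33]
delta cm [  2.91 -42.84   0.21] norm 42.93
(array([0.5034, 0.3158]), array([0.4986, 0.3194]), 0.0346, np.float64(0.0975), np.int32(202))
(array([0.5936, 0.3238]), array([0.589, 0.325]), 0.0361, np.float64(0.0974), np.int32(222))
(array([ 0.4754, -0.11  ]), array([ 0.4714, -0.1094]), 0.0342, np.float64(0.0973), np.int32(259))
(array([ 0.6242, -0.0905]), array([ 0.6223, -0.0908]), 0.0258, np.float64(0.0924), np.int32(148))
t (array([0.7059, 0.2857]), array([0.7116, 0.288 ]), 0.0264, np.float64(0.1023), np.int32(75))
t (array([ 0.617 , -0.0864]), array([ 0.6159, -0.0849]), 0.0291, np.float64(0.0919), np.int32(129))
t (array([0.5878, 0.3284]), array([0.5888, 0.3287]), 0.032, np.float64(0.0966), np.int32(312))
t (array([ 0.4684, -0.1049]), array([ 0.4681, -0.1049]), 0.0321, np.float64(0.0967), np.int32(324))
t (array([0.4817, 0.3187]), array([0.4869, 0.3182]), 0.0285, np.float64(0.0974), np.int32(132))
```

View pics/s11.png

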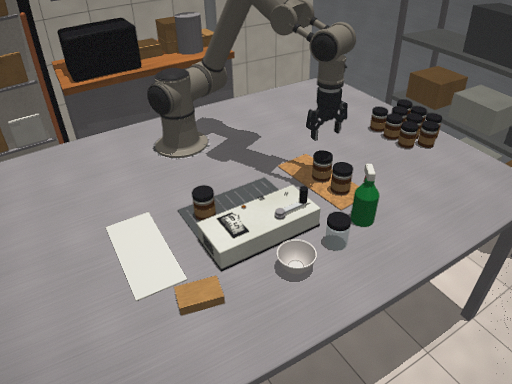

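Two jars on the cork (322,165 and 342,178), one left on the plate (203,202).

{"fn": "move_arm", "kwargs": {
  "increments": [
    [0.25,-3.57,0,0,0],
    [0.25,-3.57,0,0,0],
    [0.25,-3.57,0,0,0],
    [0.25,-3.57,0,0,0],
    [0.25,-3.57,0,0,0],
    [0.25,-3.57,0,0,0],
    [0.25,-3.57,0,0,0],
    [0.25,-3.57,0,0,0],
    [0.25,-3.57,0,0,0],
    [0.25,-3.57,0,0,0],
    [0.25,-3.57,0,0,0],
    [0.25,-3.57,0,0,0]
  ]
}}

```text
time: 56.88
ee_pos: [0.4676, -0.1095, 0.1539]
orientation: [-0.001, 0.001, 1.0, 0.001]
force: [0.8, 0.6, 0.0]
gripper_width: 0.0851
```

{"fn": "move_arm", "kwargs": {
  "increments": [
    [0,0,0,0,0],
    [0,0,0,0,0],
    [0,0,0,0,0]
  ]
}}

```text
time: 57.13
ee_pos: [0.4682, -0.1076, 0.1542]
orientation: [-0.001, 0.001, 1.0, 0.001]
force: [-0.7, 0.0, 0.3]
gripper_width: 0.0852
```

```bash
python3 -c "
from h import *
plan(.4705,-.1078,.0425,180)"
```

```text
t 57.13 tcp [ 0.4682 -0.1076  0.1542] head 179.89 tilt [-0.0024  0.0014] w 0.0852 F [-0.7  0.   0.3]
yaw -0.11
delta after yaw cm [-0.23 -0.02 11.17]
delta cm [-0.26 -0.03 11.17] norm 11.17
```

{"fn": "move_arm", "kwargs": {
  "increments": [
    [-0.2,0,1.6,0,0],
    [0,0,2.5,0,0],
    [0,0,2.5,0,0],
    [0,0,2.5,0,0],
    [0,0,1.9,0,0],
    [0,0,0,0,0],
    [0,0,0,0,0],
    [0,0,0,0,255],
    [0,0,0,0,255],
    [0,0,0,0,255],
    [0,0,0,0,255],
    [0,0,0,0,255]
  ],
  "force": 40
}}

```text
time: 58.13
ee_pos: [0.4719, -0.108, 0.0467]
orientation: [0.001, 0.001, 1.0, -0.0]
force: [0.2, 2.8, 7.3]
gripper_width: 0.0633
```

{"fn": "move_arm", "kwargs": {
  "increments": [
    [0,0,0,0,255],
    [0,0,-1,0,255],
    [0,0,-3,0,255],
    [0,0,-3,0,255],
    [0,0,-3,0,255],
    [0,0,-1,0,255],
    [0,0,0,0,255]
  ]
}}

```text
time: 58.72
ee_pos: [0.4725, -0.1088, 0.1585]
orientation: [0.003, 0.0, 1.0, -0.001]
force: [0.6, 0.5, -3.4]
gripper_width: 0.0635
```

```bash
python3 -c "
from h import *
plan(.41,.312,.15,180)"
```

```text
t 58.72 tcp [ 0.4725 -0.1088  0.1585] head 179.94 tilt [ 0.0063 -0.0026] w 0.0635 F [ 0.6  0.5 -3.4]
yaw -0.06
delta after yaw cm [ 6.25 42.08  0.85]
delta cm [ 6.29 42.08  0.7 ] norm 42.55
```

{"fn": "move_arm", "kwargs": {
  "increments": [
    [0.52,3.5,0,0,255],
    [0.52,3.5,0,0,255],
    [0.52,3.5,0,0,255],
    [0.52,3.5,0,0,255],
    [0.52,3.5,0,0,255],
    [0.52,3.5,0,0,255],
    [0.52,3.5,0,0,255],
    [0.52,3.5,0,0,255],
    [0.52,3.5,0,0,255],
    [0.52,3.5,0,0,255],
    [0.52,3.5,0,0,255],
    [0.52,3.5,0,0,255]
  ]
}}

```text
time: 59.72
ee_pos: [0.4077, 0.3132, 0.1541]
orientation: [-0.001, 0.0, 1.0, -0.001]
force: [0.9, -1.2, -3.1]
gripper_width: 0.063
```

{"fn": "move_arm", "kwargs": {
  "increments": [
    [0,0,0,0,255],
    [0,0,0,0,255],
    [0,0,0,0,255],
    [0,0,3,0,255],
    [0,0,3,0,255],
    [0,0,2.5,0,255],
    [0,0,1.5,0,255],
    [0,0,0.5,0,255],
    [0,0,0,0,255],
    [0,0,0,0,255]
  ]
}}

```text
time: 60.55
ee_pos: [0.4096, 0.3113, 0.0508]
orientation: [0.0, 0.001, 1.0, 0.0]
force: [0.3, 0.2, -1.8]
gripper_width: 0.0632
```

```bash
python3 -c "
from h import *
plan(.41,.312,.0468,180)"
```

```text
t 60.55 tcp [0.4096 0.3113 0.0508] head 179.87 tilt [0.0005 0.0002] w 0.0632 F [ 0.3  0.2 -1.8]
yaw -0.13
delta after yaw cm [-0.04  0.07  0.4 ]
delta cm [-0.04  0.07  0.4 ] norm 0.41
```

{"fn": "move_arm", "kwargs": {
  "increments": [
    [0,0,0.22,0,255],
    [0,0,0.16,0,255],
    [0,0,0,0,255],
    [0,0,0,0,255]
  ]
}}

```text
time: 60.88
ee_pos: [0.4092, 0.312, 0.047]
orientation: [0.0, 0.001, 1.0, 0.0]
force: [0.1, 0.4, -1.3]
gripper_width: 0.063
```

{"fn": "move_arm", "kwargs": {
  "increments": [
    [0,0,0,0,0],
    [0,0,0,0,0],
    [0,0,0,0,0],
    [0,0,-1,0,0],
    [0,0,-3,0,0],
    [0,0,-4,0,0],
    [0,0,-4,0,0],
    [0,-4,-3,0,0],
    [0,-4,0,0,0],
    [0,-4,0,0,0],
    [0,-4,0,0,0],
    [0,-4,0,0,0]
  ]
}}

```text
time: 61.88
ee_pos: [0.4084, 0.1171, 0.1926]
orientation: [0.001, 0.0, 1.0, 0.0]
force: [0.7, 0.1, 0.7]
gripper_width: 0.0853
```

{"fn": "move_arm", "kwargs": {
  "increments": [
    [0,-4,0,0,0],
    [0,-4,0,0,0],
    [0,-4,0,0,0],
    [0,-4,0,0,0],
    [0,-4,0,0,0],
    [0,-4,0,0,0],
    [0,-4,0,0,0],
    [0,0,0,0,0],
    [0,0,0,0,0],
    [0,0,0,0,0]
  ]
}}

```text
time: 62.72
ee_pos: [0.4082, -0.161, 0.1918]
orientation: [-0.0, 0.001, 1.0, 0.0]
force: [-0.6, 0.2, 0.4]
gripper_width: 0.0854
```

```bash
python3 -c "
from h import *
plan(.41,.312,.0468,180)
c=capture('scene'); save(c,'s12')
for o in lids(c): print(o)
c=capture('top'); save(c,'t12')
for o in lids(c): print('t',o)
a=c['pixels'][175:225,200:305]; cv2.imwrite('pics/t12z.png',cv2.resize(a[...,::-1],None,fx=7,fy=7,interpolation=cv2.INTER_CUBIC))
P=full(c); z=P[...,2]
m=(z>.12)&(z<.15)&(P[...,1]>.05)&(P[...,1]<.2)&(P[...,0]>.55)&(P[...,0]<.75); print('knob',P[m].mean(0),m.sum())
"
```

```text
t 62.72 tcp [ 0.4082 -0.161   0.1918] head 179.89 tilt [-0.      0.0006] w 0.0854 F [-0.6  0.2  0.4]
yaw -0.11
delta after yaw cm [-0.18 47.3  14.5 ]
delta cm [-0.09 47.29 14.52] norm 49.47
(array([0.4115, 0.3071]), array([0.4084, 0.3102]), 0.0354, np.float64(0.0972), np.int32(181))
(array([0.5035, 0.3156]), array([0.4968, 0.3209]), 0.036, np.float64(0.0974), np.int32(202))
(array([0.5938, 0.3239]), array([0.5903, 0.3274]), 0.0339, np.float64(0.0973), np.int32(219))
(array([ 0.6233, -0.0902]), array([ 0.6221, -0.09  ]), 0.0253, np.float64(0.0924), np.int32(139))
t (array([0.7062, 0.2854]), array([0.7118, 0.2882]), 0.0266, np.float64(0.1014), np.int32(73))
t (array([ 0.6171, -0.0865]), array([ 0.6163, -0.087 ]), 0.0274, np.float64(0.0918), np.int32(133))
t (array([0.5878, 0.3288]), array([0.5881, 0.3287]), 0.0318, np.float64(0.0966), np.int32(310))
t (array([0.4981, 0.3203]), array([0.4982, 0.3217]), 0.0322, np.float64(0.0974), np.int32(337))
t (array([0.4068, 0.3122]), array([0.4067, 0.3144]), 0.0324, np.float64(0.0971), np.int32(347))
knob [0.6518113  0.12408748 0.13340973] 50
```

View pics/s12.png

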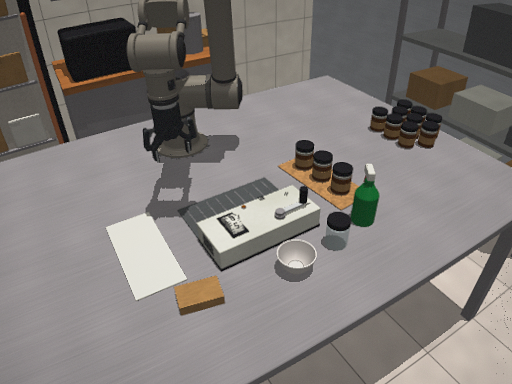

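View pics/t12z.png

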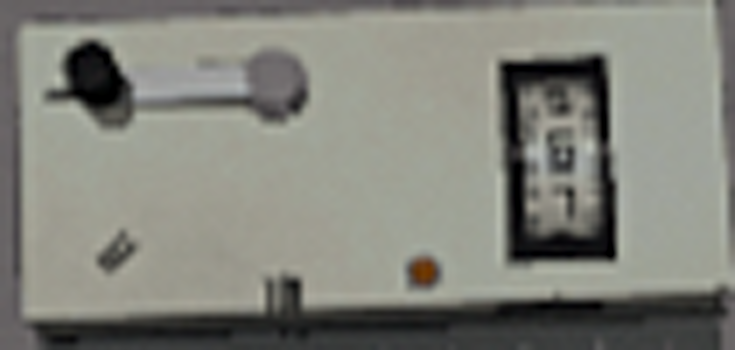

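{"fn": "move_arm", "kwargs": {
  "increments": [
    [0,0,0,0,0],
    [0,0,0,0,0],
    [0,0,0,0,0],
    [0,0,0,0,0],
    [0,0,0,0,0],
    [0,0,0,0,0],
    [0,0,0,0,0],
    [0,0,0,0,0],
    [0,0,0,0,0],
    [0,0,0,0,0],
    [0,0,0,0,0],
    [0,0,0,0,0]
  ]
}}

```text
time: 63.82
ee_pos: [0.4085, -0.1614, 0.1914]
orientation: [0.0, 0.001, 1.0, 0.0]
force: [0.1, 0.5, 0.2]
gripper_width: 0.0851
```

```bash
python3 -c "
from h import *
c=capture('top'); save(c,'t13')
L=lids(c)
for o in L: print('t',o)
js=[o for o in L if o[0][1]>.29]
if len(js)==3: print(hand_in())
"
```

```text
t (array([0.7065, 0.2855]), array([0.7121, 0.2885]), 0.0266, np.float64(0.1028), np.int32(75))
t (array([ 0.6172, -0.0863]), array([ 0.6171, -0.0879]), 0.0263, np.float64(0.0925), np.int32(120))
t (array([0.5878, 0.3287]), array([0.5887, 0.3287]), 0.0322, np.float64(0.0968), np.int32(309))
t (array([0.4983, 0.3206]), array([0.4984, 0.3224]), 0.0323, np.float64(0.0971), np.int32(332))
t (array([0.4067, 0.3123]), array([0.4068, 0.3131]), 0.0325, np.float64(0.0971), np.int32(344))
the job is handed in; nothing more can be done
None
```

The job is done and handed in at about 64 s. All three jars went from the board to the sealer plate, the wheel was rolled to 6, and the lever was swung to half power and back. The jars now stand on the cork mat.

- **Jars:** In the last top picture all three stand upright on the cork, at about (0.59, 0.33), (0.50, 0.32) and (0.41, 0.31). I saw no jar knocked aside during the run, and the other things look unmoved.
- **Wheel:** The underlined 6 sits between the index posts. I estimate a setting of about 6.03. It first read about 6.1, with the two cameras differing by 0.1 to 0.2 digit, so I rolled it back about 2.5 mm.
- **Lever:** By the arm's position it stood at about 0.78 rad (half power) for roughly 2.8 s and never went further. It then went back against the off stop, where the last picture still shows it.
- **Force:** The largest force I read was 31.5 N on the wrist, pressing the first jar lightly onto the plate.

No final check failed.

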